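Park the sprung plunger and take out the plane iron

ROBOT

A 6-joint arm with a two-finger parallel gripper is mounted at the origin on the work surface. World frame = base frame: x ahead of the robot, y to its left, z up, the work surface at z = 0. Lengths are in m, angles in rad, forces in N, time in s.
With the tool pointing down it reaches from about 0.4 to 0.825 m from the base axis. Payload 7 kg.
Tool frame: the origin (TCP) lies on the centre line of the jaws, within the pads' length; the fingertips stand 19 mm ahead of it and the grasp point (between the pads) is the TCP; z points along the fingers, y is the line along which they close (so a half turn about z gives the same grasp; the last joint's range is limited). The gripper opens to 88 mm and grips with 3 to 60 N. Pads are 19 mm wide; open, the fingers measure 130 mm over their backs; the gripper's body (78 mm by 193 mm) begins 47 mm behind the grasp point.
Start: joints at [-0.963, 0.359, 0.012, 0, -1.224, -0.288], TCP at [0.212, -0.641, 0.212] pointing down, gripper open.
Joint ranges: [-3.07, 3.07], [-1.43, 2.12], [-1.02, 1.25], [-3.03, 1.67], [-3.05, -0], [-3.03, 3.03]. Speed limits (rad/s): [2.39, 2.39, 3.01, 3.14, 3.14, 3.14].

INTERFACE

Orientations are given as [roll, pitch, yaw] about the fixed x, y, z axes, in that order (R = Rz(yaw) Ry(pitch) Rx(roll)).
In Python, from station import arm, imaging, models gives the robot as it stands.
- The arm moves only by the tool play_rows, never from a script. Its arguments are lists of equal length, an entry for each row: "travel": the shift along the tool's x, y, z in units of 25 mm (1.0 is 25 mm), a list of three; "twist": the turn about the tool's z in units of 0.15 rad (1.0 is 0.15 rad). A call has 1 to 8 rows; each row shifts and turns the commanded pose from where the row before left it, along the tool's axes as they then stand; what a row does not reach is not made up. A row lasts 1/8 s, in which the tool goes at most 62.5 mm and 10.7 degrees, less where a joint would pass 70% of its speed; a pose out of reach is approached as far as the arm can. A call with a number of a shift or a turn outside -1 to 1 is refused whole. A call with a gripper value outside its range is refused whole. "fingers" is the opening, from 0 (shut) to 1 (fully open), set as the call begins (left out, the last holds). The fingers move at their own pace and stop on an object; "newtons" is the grip in N (left out, the last holds). Time passes only in rows, so rows that do not move let the fingers close. It gives the time, the measured TCP pose, the force, the opening and the grip force at its end, in the units of the state.
- arm.get_state(): the state, without advancing time (a new reading comes with each control period).
- imaging.grab_frame(name): name is "scene" or "top" or "wrist"; returns a dict with "pixels" (480x640x3 uint8, red, green, blue), "fx", "fy", "cx", "cy" (pixels), "distortion" ([k1, k2, p1, p2, k3] as OpenCV has them; the pictures are not rectified), "R" (3x3) and "t" (3): a world point X has camera coordinates R X + t; the wrist camera has in their place "T_tool_cam" (4x4, takes a point from camera to tool coordinates, whose origin is the TCP and whose axes are the flange's). Camera axes: x right, y down, z forward; pixel columns grow to the right and rows downward; lengths in m; the calibration is good to about 2 mm. A picture is of the moment at which its call begins: read the wrist's pose just before it. There is no depth.
- arm.job_done(): hands the job in; it is judged then, once.
Trained networks look in the newest picture that a camera, given by its name, has taken for a name from the list of things; names that differ only in an ending like _2 or _b are one class to them, and where a whole thing is asked for, a point or a joint stands for the part that bears it (a point fixed in the world has none). Each returns a list of dicts, best first, with "confidence" (0 to 1); they miss things now and then, are a little off and sometimes report something else, mostly with a low value. They report only what shows in the picture. A call takes as long as a camera call.
- models.boxes_of(name, camera): "extent" ([centre column, centre row, width, height] in pixels, round what is visible of it).
- models.silhouettes(name, camera): "pixels" (480x640 bool, what is visible of it) and "extent" ([centre column, centre row, width, height] in pixels, round what is visible of it).
The state is a dict: "t": time; "q": joint angles; "qd": joint speeds; "joint_efforts": joint torques, N m; "eef_pos": TCP position; "ee_rot": TCP orientation; "force": force on the tool from outside, world axes, zero at the start; "moment": the same for the moment, N m; "width": finger opening in m; "gripper_force": force on a finger pad.
Only numpy, scipy, OpenCV 4.12 (cv2) and the standard library are available. Lean on these libraries where they do the work, as an engineer would, in place of code of your own. Each camera call takes 0.05 s, during which the arm holds its last target. There are 200 camera calls.

TASK

The plane iron is held on the sloping bed of the fixture by a sprung plunger. Pull the plunger by its T-bar fully out to its stop, turn it clockwise until its hidden key drops into the notch so that it stays parked out by itself, and let go of it. Then take the freed iron out and lay it down flat, without dropping it, on the cork mat, wholly on the mat; leave the other tools on the bench where they are, and do not drag the iron while it is still clamped.

Things in the scene. Friction and masses are not known exactly. Their poses are not given: they have to be found in the camera images.
- fixture: Clamping fixture fixed to the bench. Dark wooden base 230 x 120 x 18 mm; on it a steel bed rising at 35 deg along +x, 34 mm wide in its upper part (the iron overhangs it 8 mm each side), with a brass ledge at its low end below the iron's edge. Origin: at bench height, 85 mm below the point where the plunger's axis meets the top of the clamped iron; x horizontal to the high end, z up.
- barrel_top (a point): Centre of the top of the green barrel, 72 mm across, 48 mm tall, on a green bridge 104 mm wide that straddles the bed's low half. z: its axis, outward, square to the bed: it leans 35 deg from vertical towards the fixture's -x. This point is 88 mm along z from the iron's top. A sprung plunger runs through it; its brass foot (26 mm) presses the iron on the bed.
- bar (a point): Centre of the plunger's pale wooden T-bar, 70 x 18 x 26 mm (long, wide, high), above the barrel; when down its underside is 15 mm above the barrel's top. z: along the plunger's axis, outward (the way to pull); x: along the bar, y: across it (grip across y). A black dot marks the +x end of its top. With the plunger down the bar points straight up the slope.
- plunger (a joint): Pull-out of the plunger (m): 0 = foot on the iron, 0.036 = its stop. A spring draws it back, 7 N at 0, 12 N at the stop. Below 0.032 a keyed slot bars turning. Let down after over 0.45 rad of turn, the key stands on a level ledge (reads 0.032) or, at the notch in it, drops 8 mm in and is parked (0.024, stays with the hand off). Let go with less turn it springs back to 0.
- grip (a joint): Turn of the T-bar (rad): 0 = key in line with the straight slot; grows clockwise seen from outside (looking along the axis towards the bed), up to 1.65. The notch lies somewhere from 0.94 to 1.30 rad, different each time and hidden in the barrel; the key drops in when within about 0.08 rad of its middle. Beyond the notch the level ledge goes on.
- iron: Loose bright steel plane iron 190 x 50 x 6 mm, 0.33 kg, slot 60 x 12 mm in its middle, lying on the bed under the foot. Origin: centre of its underside; x along it to its square top end (up the slope), y across, z out of its upper face. The plunger's axis crosses it at x = -50 mm. Finger room at its edges from x = 40 to 80 mm. It comes out up the slope: 85 mm clears the barrel.
- edge_end (a point): Middle of the iron's bevelled end (half thickness), 95 mm from its origin.
- top_end (a point): Middle of the iron's square end (half thickness), 95 mm from its origin.
- mat: Cork mat fixed to the bench, 260 x 150 x 4 mm. Origin: centre of its underside; x along its length, z up; its place and yaw vary, and it may be left or right of the fixture.
- smoother: Bystander: metal bench plane, 250 x 64 mm, about 110 mm high, dark wooden knob and handle. Origin: centre of its underside.
- wooden_plane: Bystander: pale wooden plane, 220 x 66 mm, about 150 mm high. Origin: centre of its underside.
- block_plane: Bystander: small metal plane, 170 x 52 mm. Origin: centre of its underside.
- cap_iron: Bystander: dark steel plate 130 x 50 x 6 mm with a slot and a brass screw, lying flat on the bench. Origin: centre of its underside.
- hammer: Bystander: hammer, 260 mm long.
- brush: Bystander: bench brush, 200 mm long.
- tin: Bystander: red round tin, 68 mm across, 50 mm high. Origin: centre of its underside.

How it is judged:
On the way, in this order (a step that is already met when the one before it is completed fails the run):
1. the plunger is pulled out to its stop (within 1.5 mm) (value of joint plunger above 0.0345 m).
2. the plunger stands parked in the notch, let go (value of joint plunger between 0.019 and 0.028 m and value of joint grip above 0.8 rad and contact force between the fingers and fixture below 0.1 N and distance of iron from where it was at the start of the episode below 0.03 m), for 0.3 s.
At the end, for the whole second after the job is handed in: The plunger is still parked out (reads 19 to 28 mm, T-bar turned more than 0.8 rad) and the iron lies at rest flat on the cork mat: both its ends no more than 4 mm above where they lie flat, within 131 mm of the mat's centre lengthwise and 53 mm across (value of joint plunger between 0.019 and 0.028 m and value of joint grip above 0.8 rad and x of edge_end in the frame of mat between -0.131 and 0.131 m and y of edge_end in the frame of mat between -0.053 and 0.053 m and z of each of edge_end, top_end in the frame of mat below 0.011 m and x of top_end in the frame of mat between -0.131 and 0.131 m and y of top_end in the frame of mat between -0.053 and 0.053 m and linear speed of iron below 0.02 m/s); the robot touches nothing.
It fails at once if the iron is dragged more than 15 mm while still clamped (plunger less than 15 mm out) (value of joint plunger below 0.015 m and distance of iron from where it was at the start of the episode above 0.015 m).
It fails at once if the iron is dropped (faster than 0.8 m/s out of the fingers) (contact force between the fingers and iron below 0.05 N and linear speed of iron above 0.8 m/s).
It fails at once if a bystander is shifted by more than 30 mm (distance of any of smoother, wooden_plane, block_plane, cap_iron, hammer, brush, tin from where it was at the start of the episode above 0.03 m).
It also fails if it takes over 61 s, if anything falls off the work surface, if the arm or the gripper's body presses on something with over 40 N, if the wrist force passes 120 N, or if a joint passes its speed limit or range.

## Working session

There is one attempt and no reset: what is moved stays moved. The work goes in short steps, Python scripts to look and compute and a tool call to move; the robot and the scene stay as the last step left them, time stands still between calls to the robot, and variables do not carry over. Pictures are saved under pics/ and viewed, at most 10 in all, crops included, and the job is handed in when it is done.

Besides the shell and the picture viewer there is one more tool, called after "Emit:" as a command line: name --pt "numbers of a row" for each row, then --argument value for the rest. play_rows: Moves the arm, as the interface text tells. Shifts and turns lie within -1 to 1; 1 stands for 25 mm of shift or 0.15 rad of turn. Its arguments: {"type":"object","properties":{"travel":{"type":"array","items":{"type":"array","items":{"type":"number"}}},"twist":{"type":"array","items":{"type":"number"}},"fingers":{"type":"number"},"newtons":{"type":"number"}},"required":["travel","twist"]}

```bash
mkdir -p pics
cat > h.py <<'E'
import numpy as np,cv2
from station import arm,imaging,models
from scipy.spatial.transform import Rotation as Ro
def grab(n):
    s=arm.get_state();f=imaging.grab_frame(n)
    K=np.array([[f['fx'],0,f['cx']],[0,f['fy'],f['cy']],[0,0,1]]);D=np.array(f['distortion'])
    if n=='wrist':
        T=np.eye(4);T[:3,:3]=Ro.from_euler('xyz',s['ee_rot']).as_matrix() ;T[:3,3]=s['eef_pos']
        C=np.linalg.inv(T@np.array(f['T_tool_cam']));R,t=C[:3,:3],C[:3,3]
    else: R,t=np.array(f['R']),np.array(f['t'])
    return dict(img=f['pixels'],K=K,D=D,R=R,t=t)
def proj(c,X): return cv2.projectPoints(np.atleast_2d(np.float64(X)),cv2.Rodrigues(c['R'])[0],c['t'],c['K'],c['D'])[0][:,0]
def ray(c,p):
    n=cv2.undistortPoints(np.float64(p).reshape(-1,1,2),c['K'],c['D'])[:,0]
    d=np.c_[n,np.ones(len(n))]@c['R'];return -c['R'].T@c['t'],d/np.linalg.norm(d,axis=1)[:,None]
def plane(c,p,z):
    o,d=ray(c,p);return o+d*((z-o[2])/d[:,2])[:,None]
def tri(cs,ps):
    A=np.zeros((3,3));b=np.zeros(3)
    for c,p in zip(cs,ps):
        o,d=ray(c,[p]);M=np.eye(3)-np.outer(d[0],d[0]);A+=M;b+=M@o
    return np.linalg.solve(A,b)
def save(c,n): cv2.imwrite('pics/'+n,c['img'][:,:,::-1])
E
python3 - <<'E'
from h import *
s=arm.get_state();print(s)
for n in('scene','top'):
    c=grab(n);save(c,n+'1.png');print(n,-c['R'].T@c['t'])
    for o in 'fixture barrel_top bar iron mat smoother wooden_plane block_plane cap_iron hammer brush tin'.split():
        r=models.boxes_of(o,n)
        print(o,[(np.round(x['extent']).tolist(),round(x['confidence'],2),np.round(plane(c,[x['extent'][:2]],0)[0],3).tolist()) for x in r[:2]])
E
```

```text
{'t': 0.0, 'q': array([-9.62903610e-01,  3.59400615e-01,  1.10577172e-02, -3.44318930e-04,
       -1.22412423e+00, -2.88097281e-01]), 'qd': array([ 0.00113441, -0.00137924,  0.00035608, -0.0009331 ,  0.00045377,
        0.00085099]), 'joint_efforts': array([ 2.59520284e-04, -5.82711554e+01,  2.93058801e+01,  6.99719220e+00,
        7.02770718e-03, -1.38980645e-04]), 'eef_pos': array([ 0.21200185, -0.64029108,  0.2107144 ]), 'ee_rot': array([ 3.13989874e+00, -1.64425764e-04, -2.82191434e+00]), 'force': array([-0.36179655,  0.33342813,  0.37529209]), 'moment': array([-0.02832559,  0.02782548, -0.00667261]), 'gripper_force': 0.0, 'width': 0.08754913056053182}
scene [ 1.15960957 -0.48131344  0.75587795]
fixture [([402.0, 246.0, 88.0, 120.0], 0.83, [0.516, 0.28, 0.0])]
barrel_top [([404.0, 244.0, 87.0, 124.0], 0.87, [0.514, 0.289, 0.0])]
bar [([390.0, 189.0, 20.0, 13.0], 0.56, [0.288, 0.453, 0.0])]
iron [([416.0, 238.0, 51.0, 9.0], 0.73, [0.516, 0.336, 0.0])]
mat [([234.0, 338.0, 140.0, 98.0], 0.82, [0.542, -0.229, 0.0])]
smoother [([439.0, 213.0, 85.0, 50.0], 0.79, [0.467, 0.478, 0.0])]

[... 810 characters left out ...]
8.0, 256.0, 17.0, 27.0], 0.68, [0.496, 0.268, 0.0])]
iron [([240.0, 200.0, 26.0, 61.0], 0.91, [0.641, 0.219, 0.0])]
mat [([417.0, 253.0, 85.0, 114.0], 0.68, [0.52, -0.229, 0.0]), ([456.0, 351.0, 46.0, 71.0], 0.2, [0.277, -0.332, 0.0])]
smoother [([151.0, 263.0, 65.0, 98.0], 0.7, [0.474, 0.439, 0.0])]
wooden_plane [([240.0, 229.0, 77.0, 97.0], 0.71, [0.567, 0.215, 0.0])]
block_plane [([218.0, 147.0, 33.0, 67.0], 0.73, [0.775, 0.282, 0.0])]
cap_iron [([327.0, 278.0, 25.0, 54.0], 0.75, [0.45, -0.006, 0.0]), ([219.0, 256.0, 14.0, 31.0], 0.7, [0.498, 0.265, 0.0])]
hammer [([182.0, 348.0, 65.0, 105.0], 0.92, [0.266, 0.35, 0.0])]
brush []
tin [([316.0, 147.0, 30.0, 28.0], 0.71, [0.781, 0.03, 0.0])]
```

Run:
```python
import cv2,numpy as np
a=cv2.imread('pics/top1.png');b=cv2.imread('pics/scene1.png')
A=cv2.resize(a[150:320,180:310],None,fx=3.0,fy=3.0,interpolation=2)[:510]
B=cv2.resize(b[165:335,340:470],None,fx=3,fy=3,interpolation=2)
cv2.imwrite('pics/c1.png',np.hstack([A,B]))
```

```text
(no output)
```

View pics/top1.png

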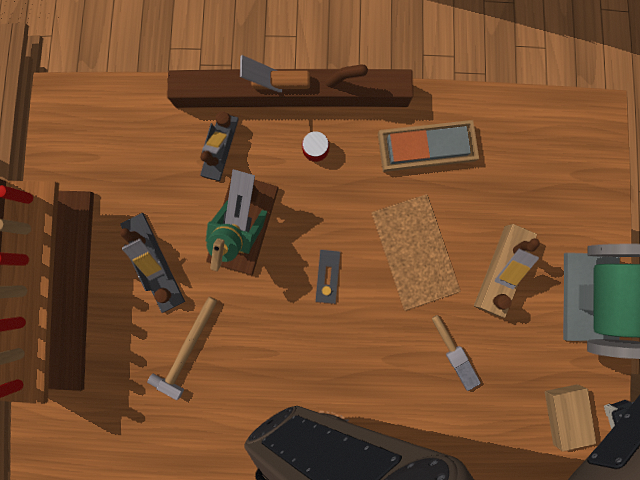

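View pics/c1.png

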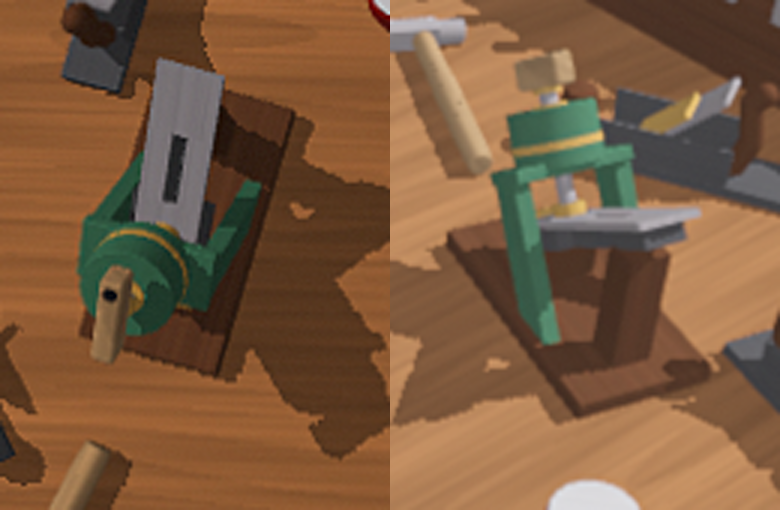

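```bash
cat > fit.py <<'E'
from h import *
from scipy.optimize import least_squares
c35,s35=np.cos(np.radians(35)),np.sin(np.radians(35))
d=np.array([c35,0,s35]);n=np.array([-s35,0,c35]);y=np.array([0,1.,0]);P=np.array([0,0,.085])
def W(p,L):
    c,s=np.cos(p[2]),np.sin(p[2]);return np.atleast_2d(L)@np.array([[c,s,0],[-s,c,0],[0,0,1]])+[p[0],p[1],p[3] if len(p)>3 else 0]
E
python3 - <<'E'
from fit import *
ct,cs=grab('top'),grab('scene')
tp=[(P+.145*d+.025*y,(157,58)),(P+.145*d-.025*y,(223,75)),(P+.08*d,(180,137)),(P+.02*d,(170,203)),(P+.129*n-.035*d,(107,357)),
(P+.129*n+.035*d,(122,266)),]
sp=[(P+.145*d+.025*y-0.003*n,(700,211)),(P+.116*n,(546,71)),(P+.088*n-.036*y+0*n,(512,120)),(P+.088*n+.036*y,(597,103))]
def uv(q,t): return (180+q[0]/3,150+q[1]/3) if t else (340+(q[0]-390)/3,165+q[1]/3)
def res(p):
    r=np.r_[proj(ct,W(p,[a for a,_ in tp]))-[uv(q,1) for _,q in tp],proj(cs,W(p,[a for a,_ in sp]))-[uv(q,0) for _,q in sp]]
    B=[[p[4]-.115,-.06,.018],[p[4]+.115,-.06,.018]]
    r=np.r_[r,proj(ct,W(p,B))-[uv((220,375),1),uv((295,115),1)],proj(cs,W(p,B))-[uv((447,240),0),uv((580,405),0)]]
    return r.ravel()
r=least_squares(res,[.56,.22,-.25,0,0],loss='soft_l1')
print(r.x,np.round(res(r.x).reshape(-1,2),1).tolist());p=r.x[:4]
np.save('p.npy',p)
print('bar',W(p,P+.116*n),'barreltop',W(p,P+.088*n),'ironO',W(p,P+.05*d-.006*n),'topend',W(p,P+.145*d-.003*n))
# overlay
ims=[]
for c,(x0,y0) in((ct,(180,150)),(cs,(340,165))):
    im=c['img'][y0:y0+170,x0:x0+130,::-1];im=cv2.resize(im,None,fx=3,fy=3)
    def dr(L,col): 
        q=np.int32((proj(c,W(p,L))-[x0,y0])*3);cv2.polylines(im,[q],True,col,1)
    for h in(.103,.129): dr([P+h*n+a*d*.035+b*y*.009 for a,b in((1,1),(1,-1),(-1,-1),(-1,1))],(255,0,255))
    for h in(.04,.088): dr([P+h*n+.036*(np.cos(t)*d+np.sin(t)*y) for t in np.arange(0,6.3,.2)],(0,0,255))
    dr([P+a*d+b*y*.025 for a,b in((.145,1),(.145,-1),(-.045,-1),(-.045,1))],(255,255,0))
    dr([P+a*d+b*y*.006 for a,b in((.08,1),(.08,-1),(.02,-1),(.02,1))],(255,255,0))
    dr([[r.x[4]+a*.115,b*.06,.018] for a,b in((1,1),(1,-1),(-1,-1),(-1,1))],(0,255,255))
    ims.append(im)
cv2.imwrite('pics/o1.png',np.hstack(ims))
# mat
m=models.silhouettes('mat','top');b=max((x for x in m),key=lambda x:x['confidence'])
for cam,c in(('top',ct),('scene',cs)):
    b=models.silhouettes('mat',cam)[0];cn=max(cv2.findContours(np.uint8(b['pixels']),0,1)[0],key=cv2.contourArea)[:,0]
    w=plane(c,cn,.004);R=cv2.minAreaRect(np.float32(w[:,:2]*1000));print('mat',cam,R,b['confidence'])
E
```

```text
[ 0.56545621  0.21182134 -0.24028439  0.00080336  0.01446688] [[0.4, -2.4], [0.4, -2.1], [-0.2, 0.4], [-0.2, 1.1], [-0.7, -0.7], [-2.4, 2.6], [1.0, 1.8], [-1.0, 1.5], [-0.8, -0.2], [-2.6, -0.4], [-0.9, -0.4], [-0.5, -3.2], [-1.8, -3.1], [-0.7, 0.3]]
bar [[0.50083287 0.22765523 0.180825  ]] barreltop [[0.51643161 0.22383326 0.15788874]] ironO [[0.6085797  0.2012553  0.10956727]] topend [[0.68249213 0.18314542 0.16651449]]
mat top ((522.9703979492188, -225.01419067382812), (258.90386962890625, 150.97283935546875), 20.427635192871094) 0.92
mat scene ((524.644775390625, -225.37716674804688), (262.3731689453125, 154.60203552246094), 20.405712127685547) 0.61
```

View pics/o1.png

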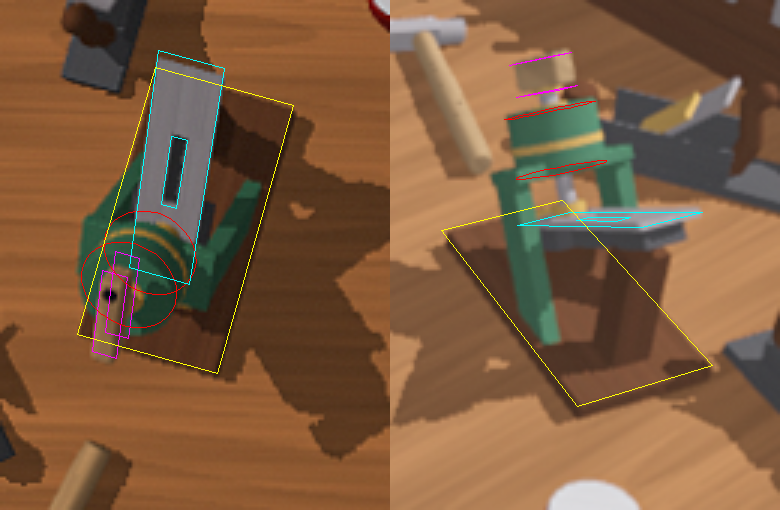

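Run:
```python
from fit import *
ct,cs=grab('top'),grab('scene')
e=P-.006*n
tp=[(e+.145*d+.025*y,(157,58)),(e+.145*d-.025*y,(223,75)),(P+.08*d,(180,137)),(P+.02*d,(170,203)),(P+.129*n-.035*d-.009*y,(112,361)),(P+.129*n-.035*d+.009*y,(91,356)),
(P+.103*n+.035*d,(119,265)),]
sp=[(P+.145*d+.025*y-0.003*n,(700,211)),(P+.116*n,(546,71)),(P+.088*n-.036*y+0*n,(512,120)),(P+.088*n+.036*y,(597,103))]
def uv(q,t): return (180+q[0]/3,150+q[1]/3) if t else (340+(q[0]-390)/3,165+q[1]/3)
def res(p):
    r=np.r_[proj(ct,W(p,[a for a,_ in tp]))-[uv(q,1) for _,q in tp],proj(cs,W(p,[a for a,_ in sp]))-[uv(q,0) for _,q in sp]]
    B=[[p[4]-.115,-.06,.018],[p[4]+.115,-.06,.018]]
    r=np.r_[r,proj(ct,W(p,B))-[uv((220,375),1),uv((295,115),1)],proj(cs,W(p,B))-[uv((447,240),0),uv((580,405),0)]]
    return r.ravel()
r=least_squares(res,[.56,.22,-.25,0,0],loss='soft_l1')
print(r.x,np.round(res(r.x).reshape(-1,2),1).tolist());p=r.x[:4]
np.save('p.npy',p)
print('bar',W(p,P+.116*n),'barreltop',W(p,P+.088*n),'ironO',W(p,P+.05*d-.006*n),'topend',W(p,P+.145*d-.003*n))
ims=[]
for c,(x0,y0) in((ct,(180,150)),(cs,(340,165))):
    im=c['img'][y0:y0+170,x0:x0+130,::-1];im=cv2.resize(im,None,fx=3,fy=3)
    def dr(L,col): 
        q=np.int32((proj(c,W(p,L))+.5-[x0,y0])*3);cv2.polylines(im,[q],True,col,1)
    for h in(.103,.129): dr([P+h*n+a*d*.035+b*y*.009 for a,b in((1,1),(1,-1),(-1,-1),(-1,1))],(255,0,255))
    for h in(.04,.088): dr([P+h*n+.036*(np.cos(t)*d+np.sin(t)*y) for t in np.arange(0,6.3,.2)],(0,0,255))
    dr([P+a*d+b*y*.025 for a,b in((.145,1),(.145,-1),(-.045,-1),(-.045,1))],(255,255,0))
    dr([P+a*d+b*y*.006 for a,b in((.08,1),(.08,-1),(.02,-1),(.02,1))],(255,255,0))
    dr([[r.x[4]+a*.115,b*.06,.018] for a,b in((1,1),(1,-1),(-1,-1),(-1,1))],(0,255,255))
    ims.append(im)
cv2.imwrite('pics/o2.png',np.hstack(ims))
```

```text
[ 0.5623      0.21501957 -0.25034696 -0.00161012  0.01770638] [[0.5, -1.7], [0.3, -1.3], [-1.2, 2.0], [-1.4, 2.6], [-0.1, 0.4], [-1.1, -0.2], [1.3, -1.7], [0.3, 1.6], [-0.8, 1.4], [-0.7, -0.5], [-2.5, -0.5], [-2.2, -0.3], [-0.9, -2.7], [-1.0, -2.9], [-0.7, 0.6]]
bar [[0.49783926 0.23150293 0.17841152]] barreltop [[0.51339875 0.22752419 0.15547526]] ironO [[0.60531499 0.20402014 0.10715379]] topend [[0.67904144 0.18516744 0.16410101]]
```

View pics/o2.png

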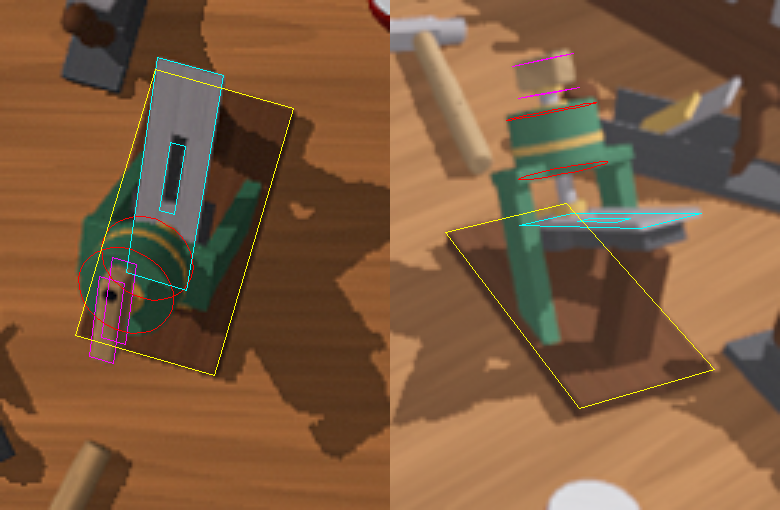

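```bash
cat > plan.py <<'E'
from h import *
import json
def plan(wps,start=None,step=.024,tw=.15):
    """wps: list of (pos,yaw); prints calls of <=8 rows"""
    s=arm.get_state()
    p,yw=(np.array(s['eef_pos']),s['ee_rot'][2]) if start is None else start
    rows=[]
    for q,y in wps:
        q=np.array(q);N=max(1,int(np.ceil(max(np.linalg.norm(q-p)/step,abs(y-yw)/tw))))
        for i in range(N):
            k=N-i;R=Ro.from_euler('xyz',[np.pi,0,yw]).as_matrix()
            v=np.clip(np.round(R.T@((q-p)/k)/.025,2),-1,1);t=float(np.clip(np.round(-(y-yw)/k/.15,2),-1,1))
            p=p+R@v*.025;yw-=t*.15;rows.append((v.tolist(),t))
    for i in range(0,len(rows),8):
        print(json.dumps([r[0] for r in rows[i:i+8]]).replace('-0.0,','0,'),json.dumps([r[1] for r in rows[i:i+8]]))
    return p,yw
E
python3 - <<'E'
from plan import *
plan([([.42,-.42,.30],-2.0),([.50,.10,.32],-.25)])
E
```

```text
[[-0.76, 0.41, -0.25], [-0.78, 0.37, -0.25], [-0.81, 0.32, -0.25], [-0.82, 0.27, -0.25], [-0.84, 0.22, -0.25], [-0.85, 0.18, -0.25], [-0.86, 0.13, -0.25], [-0.86, 0.07, -0.25]] [-0.39, -0.39, -0.39, -0.39, -0.39, -0.39, -0.39, -0.39]
[[-0.87, 0.02, -0.26], [-0.86, -0.03, -0.25], [-0.86, -0.08, -0.26], [-0.86, -0.12, -0.25], [-0.85, -0.18, -0.26], [-0.84, -0.22, -0.25], [-0.92, 0.26, -0.04], [-0.94, 0.19, -0.04]] [-0.39, -0.39, -0.39, -0.4, -0.39, -0.4, -0.53, -0.53]
[[-0.95, 0.11, -0.04], [-0.96, 0.04, -0.04], [-0.96, -0.04, -0.04], [-0.95, -0.12, -0.04], [-0.94, -0.19, -0.04], [-0.92, -0.26, -0.03], [-0.89, -0.34, -0.04], [-0.86, -0.41, -0.03]] [-0.53, -0.53, -0.53, -0.53, -0.53, -0.53, -0.53, -0.53]
[[-0.83, -0.47, -0.04], [-0.79, -0.54, -0.03], [-0.74, -0.6, -0.04], [-0.7, -0.66, -0.03], [-0.64, -0.71, -0.04], [-0.58, -0.76, -0.03], [-0.52, -0.8, -0.04], [-0.46, -0.84, -0.03]] [-0.53, -0.53, -0.53, -0.53, -0.53, -0.53, -0.53, -0.53]
[[-0.39, -0.87, -0.04], [-0.31, -0.9, -0.03], [-0.24, -0.93, -0.04], [-0.17, -0.94, -0.03]] [-0.53, -0.53, -0.53, -0.54]
```

Emit:
play_rows --pt "-0.76 0.41 -0.25" --pt "-0.78 0.37 -0.25" --pt "-0.81 0.32 -0.25" --pt "-0.82 0.27 -0.25" --pt "-0.84 0.22 -0.25" --pt "-0.85 0.18 -0.25" --pt "-0.86 0.13 -0.25" --pt "-0.86 0.07 -0.25" --twist '[-0.39, -0.39, -0.39, -0.39, -0.39, -0.39, -0.39, -0.39]'

```text
t: 2.65
eef_pos: [0.3319, -0.5135, 0.2621]
ee_rot: [-3.142, -0.0, -2.35]
force: [-0.6, 0.2, 0.3]
width: 0.0879
gripper_force: 0.0
```

Emit:
play_rows --pt "-0.87 0.02 -0.26" --pt "-0.86 -0.03 -0.25" --pt "-0.86 -0.08 -0.26" --pt "-0.86 -0.12 -0.25" --pt "-0.85 -0.18 -0.26" --pt "-0.84 -0.22 -0.25" --pt "-0.92 0.26 -0.04" --pt "-0.94 0.19 -0.04" --twist '[-0.39, -0.39, -0.39, -0.4, -0.39, -0.4, -0.53, -0.53]'

```text
t: 3.65
eef_pos: [0.4279, -0.3713, 0.302]
ee_rot: [3.141, 0.0, -1.836]
force: [0.0, 0.5, 0.7]
width: 0.0879
gripper_force: 0.0
```

Emit:
play_rows --pt "-0.95 0.11 -0.04" --pt "-0.96 0.04 -0.04" --pt "-0.96 -0.04 -0.04" --pt "-0.95 -0.12 -0.04" --pt "-0.94 -0.19 -0.04" --pt "-0.92 -0.26 -0.03" --pt "-0.89 -0.34 -0.04" --pt "-0.86 -0.41 -0.03" --twist '[-0.53, -0.53, -0.53, -0.53, -0.53, -0.53, -0.53, -0.53]'

```text
t: 4.65
eef_pos: [0.4568, -0.1821, 0.3098]
ee_rot: [-3.141, -0.0, -1.2]
force: [0.5, -0.2, -0.7]
width: 0.0878
gripper_force: 0.0
```

Emit:
play_rows --pt "-0.83 -0.47 -0.04" --pt "-0.79 -0.54 -0.03" --pt "-0.74 -0.6 -0.04" --pt "-0.7 -0.66 -0.03" --pt "-0.64 -0.71 -0.04" --pt "-0.58 -0.76 -0.03" --pt "-0.52 -0.8 -0.04" --pt "-0.46 -0.84 -0.03" --twist '[-0.53, -0.53, -0.53, -0.53, -0.53, -0.53, -0.53, -0.53]'

```text
t: 5.65
eef_pos: [0.4855, 0.007, 0.3168]
ee_rot: [-3.141, -0.0, -0.564]
force: [0.5, -0.0, -0.1]
width: 0.0878
gripper_force: 0.0
```

Emit:
play_rows --pt "-0.39 -0.87 -0.04" --pt "-0.31 -0.9 -0.03" --pt "-0.24 -0.93 -0.04" --pt "-0.17 -0.94 -0.03" --pt "0 0 0" --twist '[-0.53, -0.53, -0.53, -0.54, 0]'

```text
t: 6.28
eef_pos: [0.5001, 0.1017, 0.3199]
ee_rot: [3.141, 0.0, -0.246]
force: [-0.5, -0.6, 0.5]
width: 0.088
gripper_force: 0.0
```

Run:
```python
from fit import *
p=np.load('p.npy')
c=grab('wrist');print(arm.get_state()['ee_rot'],-c['R'].T@c['t'],c['R'][2])
im=c['img'][:,:,::-1].copy();cv2.imwrite('pics/w1raw.png',im)
def dr(L,col): cv2.polylines(im,[np.int32(proj(c,W(p,L)))],True,col,1)
for h in(.103,.129): dr([P+h*n+a*d*.035+b*y*.009 for a,b in((1,1),(1,-1),(-1,-1),(-1,1))],(255,0,255))
dr([P+.088*n+.036*(np.cos(t)*d+np.sin(t)*y) for t in np.arange(0,6.3,.2)],(0,0,255))
dr([P+a*d+b*y*.025 for a,b in((.145,1),(.145,-1),(-.045,-1),(-.045,1))],(255,255,0))
dr([[.0177+a*.115,b*.06,.018] for a,b in((1,1),(1,-1),(-1,-1),(-1,1))],(0,255,255))
cv2.imwrite('pics/w1.png',im)
```

```text
[ 3.14125606e+00  2.93971853e-04 -2.47455715e-01] [0.57692914 0.08277674 0.49234376] [-0.2815238   0.07066675 -0.95694857]
```

View pics/w1.png

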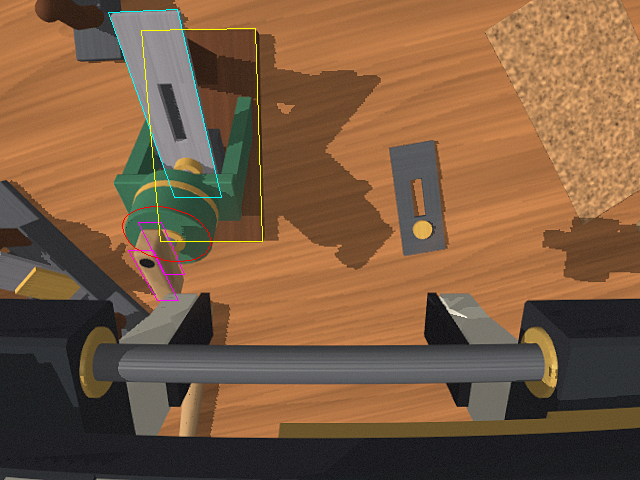

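Run:
```python
from plan import *
plan([([.498,.230,.26],-.25),([.498,.230,.184],-.25)])
```

```text
[[-0.22, -0.83, 0.4], [-0.22, -0.83, 0.4], [-0.22, -0.83, 0.4], [-0.23, -0.83, 0.4], [-0.23, -0.83, 0.4], [-0.22, -0.84, 0.4], [0, 0.0, 0.76], [0, 0.0, 0.76]] [0.0, 0.0, 0.0, 0.01, 0.0, 0.01, -0.0, -0.0]
[[0, 0.0, 0.76], [0, 0.0, 0.76]] [-0.0, -0.0]
```

Emit:
play_rows --pt "-0.22 -0.83 0.4" --pt "-0.22 -0.83 0.4" --pt "-0.22 -0.83 0.4" --pt "-0.23 -0.83 0.4" --pt "-0.23 -0.83 0.4" --pt "-0.22 -0.84 0.4" --pt "0 0 0" --pt "0 0 0.76" --twist '[0, 0, 0, 0.01, 0, 0.01, 0, 0]'

```text
t: 7.32
eef_pos: [0.4993, 0.2302, 0.2418]
ee_rot: [-3.14, -0.002, -0.252]
force: [-0.2, 0.2, 0.6]
width: 0.0876
gripper_force: 0.0
```

Emit:
play_rows --pt "0 0 0.76" --pt "0 0 0.76" --pt "0 0 0.76" --pt "0 0 0" --twist '[0, 0, 0, 0]'

```text
t: 7.82
eef_pos: [0.4979, 0.2286, 0.1828]
ee_rot: [3.139, 0.001, -0.253]
force: [-0.7, -0.1, 0.8]
width: 0.0878
gripper_force: 0.0
```

Emit:
play_rows --pt "0 0 0" --pt "0 0 0" --pt "0 0 0" --pt "0 0 0" --pt "0 0 0" --twist '[0, 0, 0, 0, 0]' --fingers 0 --newtons 45

```text
t: 8.45
eef_pos: [0.4985, 0.2292, 0.184]
ee_rot: [-3.141, -0.0, -0.252]
force: [0.7, -0.9, -0.2]
width: 0.0432
gripper_force: 0.0
```

Still closing.

Emit:
play_rows --pt "0 0 0" --pt "0 0 0" --pt "0 0 0" --pt "0 0 0" --pt "0 0 0" --twist '[0, 0, 0, 0, 0]'

```text
t: 9.07
eef_pos: [0.4987, 0.2294, 0.184]
ee_rot: [-3.141, -0.0, -0.252]
force: [1.4, 1.7, -0.4]
width: 0.0156
gripper_force: 45.0
```

Emit:
play_rows --pt "-0.14 0 -0.2" --pt "-0.14 0 -0.2" --pt "-0.14 0 -0.2" --pt "-0.14 0 -0.2" --pt "-0.14 0 -0.2" --pt "0 0 0" --twist '[0, 0, 0, 0, 0, 0]'

```text
t: 9.82
eef_pos: [0.482, 0.2336, 0.2083]
ee_rot: [-3.141, -0.001, -0.252]
force: [8.6, 0.9, -10.5]
width: 0.0153
gripper_force: 44.8
```

Emit:
play_rows --pt "-0.09 0 -0.13" --pt "-0.07 0 -0.1" --pt "-0.03 0 -0.05" --pt "0 0 0" --twist '[0, 0, 0, 0]'

```text
t: 10.32
eef_pos: [0.478, 0.2344, 0.2139]
ee_rot: [3.141, -0.001, -0.253]
force: [15.0, -0.5, -18.7]
width: 0.0157
gripper_force: 44.6
```

Emit:
play_rows --pt "0.03 0 0.04" --pt "0 0 0" --pt "0 0 0" --pt "0 0 0" --pt "0 0 0" --pt "0 0 0" --pt "0 0 0" --pt "0 0 0" --twist '[0, 0.4, 0.4, 0.4, 0.4, 0.4, 0.4, 0]' --newtons 35

```text
t: 11.32
eef_pos: [0.4778, 0.2346, 0.215]
ee_rot: [-3.141, -0.0, -0.613]
force: [0.8, 0.0, 1.6]
width: 0.0018
gripper_force: 0.4
```

Emit:
play_rows --pt "0 0 0" --pt "0 0 0" --pt "0 0 -0.8" --pt "0 0 0" --pt "0 0 0" --pt "0 0 0" --twist '[0, 0, -0.6, -0.6, -0.6, -0.6]' --fingers 0.6 --newtons 60

```text
t: 12.08
eef_pos: [0.4774, 0.2344, 0.2349]
ee_rot: [3.141, 0.0, -0.249]
force: [0.4, -0.4, 0.7]
width: 0.0515
gripper_force: 0.0
```

Run:
```python
from fit import *
from plan import plan
p=np.load('p.npy')
s=arm.get_state();print(s['eef_pos'],s['ee_rot'],s['width'],s['force'])
plan([([.4985,.2292,.235],-.25),([.4985,.2292,.181],-.25)],step=.02)
ims=[]
for nm in('top','scene'):
    c=grab(nm);x0,y0=(180,150) if nm=='top' else (340,165)
    ims.append(cv2.resize(c['img'][y0:y0+170,x0:x0+130,::-1],None,fx=3,fy=3))
cv2.imwrite('pics/s2.png',np.hstack(ims))
```

```text
[0.47744982 0.23441864 0.23489561] [ 3.14138178e+00  2.00293315e-04 -2.49004685e-01] 0.05148217422338582 [ 0.44011291 -0.44926331  0.6616874 ]
[[0.43, 0, -0.0], [0.44, -0.01, -0.0], [0, 0.0, 0.72], [0, 0.0, 0.72], [0, 0.0, 0.72]] [0.0, 0.01, -0.0, -0.0, -0.0]
```

View pics/s2.png

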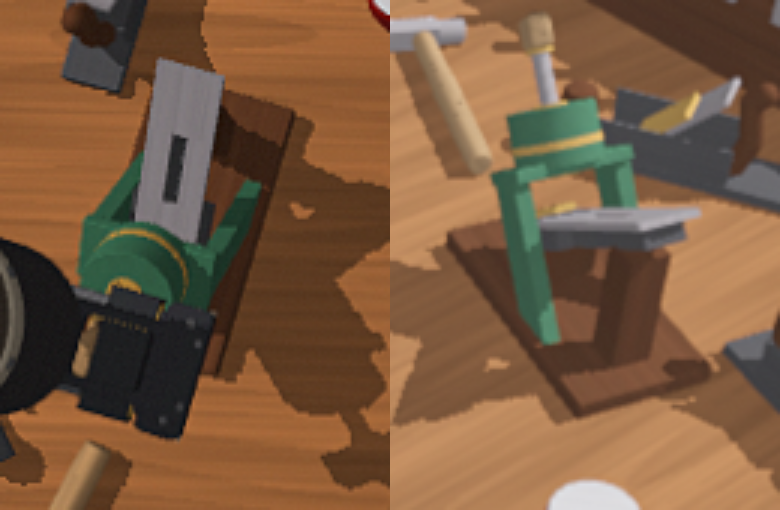

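Emit:
play_rows --pt "0 0.3 -1" --pt "0 0.3 -1" --pt "-0.3 0.8 -0.5" --pt "-0.3 0.9 -0.2" --pt "0 0.9 0" --pt "0 0.9 0" --pt "0 0 0" --twist '[0, 0, 0, 0, 0, 0, 0]'

```text
t: 13.05
eef_pos: [0.437, 0.1372, 0.3023]
ee_rot: [-3.142, 0.0, -0.254]
force: [-0.2, 0.9, 0.5]
width: 0.0525
gripper_force: 0.0
```

```bash
cat > look.py <<'E'
from fit import *
import sys
p=np.load('p.npy')
s=arm.get_state();print(s['eef_pos'],s['ee_rot'],s['width'],s['t'])
cs={k:grab(k) for k in('top','scene','wrist')}
def barpts(h,th,hh=.129):
    l=d*np.cos(th)-y*np.sin(th);w=y*np.cos(th)+d*np.sin(th)
    return [P+(h+hh)*n+a*l*.035+b*w*.009 for a,b in((1,1),(1,-1),(-1,-1),(-1,1))]
def view(name,h=None,th=None):
    ims=[]
    for nm,c in cs.items():
        q=proj(c,W(p,P+.12*n))[0].astype(int);x0,y0=max(0,q[0]-32),max(0,q[1]-50)
        if nm=='wrist': x0,y0=max(0,min(q[0]-64,512)),max(0,min(q[1]-100,280))
        sz=2 if nm=='wrist' else 1
        f=4//sz;im=cv2.resize(np.ascontiguousarray(c['img'][y0:y0+100*sz,x0:x0+64*sz,::-1]),(256,400),interpolation=2)
        if h is not None:
            for hh in(.103,.129): cv2.polylines(im,[np.int32((proj(c,W(p,barpts(h,th,hh)))+.5-[x0,y0])*f)],True,(255,0,255),1)
        ims.append(im);print(nm,x0,y0,f)
    cv2.imwrite('pics/'+name,np.hstack(ims))
E
python3 - <<'E'
from look import *
view('s3.png')
E
```

```text
[0.43702634 0.1371918  0.30231423] [-3.14153224e+00  2.04517674e-05 -2.54050033e-01] 0.052520792211055996 13.05
top 184 204 4
scene 358 138 4
wrist 103 83 2
```

View pics/s3.png

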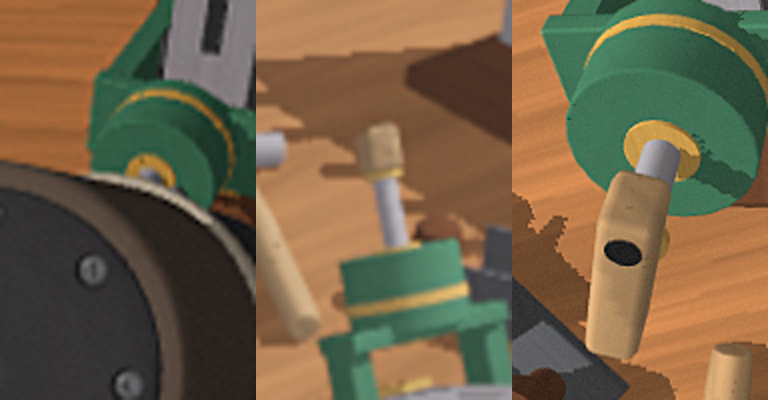

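```bash
cat >> look.py <<'E'
def fitbar(pts,c,x0,y0,f,uo,free_h=True):
    """pts: list of (l sign, w sign, hh,(u,v))"""
    obs=np.array([(x0+(u-uo)/f,y0+v/f) for *_,(u,v) in pts])
    def res(q):
        X=[]
        for a,b,hh,_ in pts:
            l=d*np.cos(q[1])-y*np.sin(q[1]);w=y*np.cos(q[1])+d*np.sin(q[1]);X.append(P+(q[0]+hh)*n+a*l*.035+b*w*.009+q[2]*y+q[3]*d)
        return np.r_[(proj(c,W(p,X))-obs).ravel(),np.array(q[2:])*300]
    r=least_squares(res,[.03,.5,0,0]);return r.x,np.round(res(r.x)[:-2].reshape(-1,2),1).tolist()
E
python3 - <<'E'
from look import *
c=cs['wrist']
print(fitbar([(-1,1,.129,(588,345)),(-1,-1,.129,(630,358)),(1,1,.103,(619,172)),(1,-1,.103,(669,181)),(1,1,.129,(597,213)),(1,-1,.129,(655,213))],c,103,83,2,512))
E
```

```text
[0.43766822 0.13884829 0.30218101] [ 3.14142606e+00  1.94986048e-04 -2.52945827e-01] 0.05294416922701231 13.2
(array([ 0.02137909,  0.36564062,  0.00568405, -0.01281758]), [[-1.3, -0.4], [2.6, -1.8], [-1.5, -6.2], [1.3, -3.7], [-0.7, 1.8], [0.1, 8.9]])
```

```bash
cat > sil.py <<'E'
from look import *
from scipy.optimize import minimize
def silfit(cams=('wrist','scene')):
    m={}
    for k in cams:
        r=models.silhouettes('bar',k)
        for x in r[:2]: print(k,np.round(x['extent']),x['confidence'],x['pixels'].sum())
        if r: m[k]=r[0]['pixels'] 
    def mask(c,q):
        X=barpts(q[0],q[1],.103)+barpts(q[0],q[1],.129)
        X=np.array(X)+q[2]*y+q[3]*d
        im=np.zeros((480*4,640*4),np.uint8);cv2.fillConvexPoly(im,cv2.convexHull(np.int32((proj(c,W(p,X))+.5)*4)),1);return cv2.resize(im*255,(640,480),interpolation=cv2.INTER_AREA)/255.
    def cost(q):
        t=1e3*(q[2]**2+q[3]**2)
        for k,b in m.items():
            a=mask(cs[k],q);t-=np.minimum(a,b).sum()/np.maximum(a,b).sum()
        return t
    best=min(((cost([h,t,0,0]),h,t) for h in(0.,.024,.032) for t in np.arange(0,1.7,.1)))
    r=minimize(cost,[best[1],best[2],0,0],method='Nelder-Mead',options=dict(initial_simplex=[[best[1]+a,best[2]+b,c_,e] for a,b,c_,e in((0,0,0,0),(.004,0,0,0),(0,.1,0,0),(0,0,.004,0),(0,0,0,.004))]))
    print('h,theta,dy,dd',r.x.round(4),'IoUcost',r.fun);
    print('bar world',W(p,P+(.116+r.x[0])*n+r.x[2]*y+r.x[3]*d));return r.x
E
python3 - <<'E'
from sil import *
silfit();silfit(('wrist',))
E
```

```text
[0.43769672 0.1392781  0.30210748] [ 3.14102549e+00  3.40892314e-04 -2.52114122e-01] 0.05280356093134285 13.35
wrist [164. 215.  42.  87.] 0.71 2849
h,theta,dy,dd [ 0.0324  0.3871 -0.0011 -0.0011] IoUcost -0.8856108160600451
bar world [[0.47866921 0.23524018 0.20429859]]
wrist [164. 215.  42.  87.] 0.71 2849
h,theta,dy,dd [ 0.0324  0.3871 -0.0011 -0.0011] IoUcost -0.8856108160600451
bar world [[0.47866921 0.23524018 0.20429859]]
```

Run:
```python
from plan import *
plan([([.4787,.235,.275],-.87),([.4787,.235,.203],-.87)])
```

```text
[[0.13, -0.82, 0.22], [0.02, -0.83, 0.22], [-0.08, -0.83, 0.22], [-0.18, -0.82, 0.22], [-0.27, -0.79, 0.21], [0, 0.0, 0.72], [0, 0.0, 0.72], [0, 0.0, 0.72]] [0.82, 0.82, 0.83, 0.82, 0.83, -0.0, -0.0, -0.0]
[[0, 0.0, 0.72]] [-0.0]
```

Emit:
play_rows --pt "0.13 -0.82 0.22" --pt "0.02 -0.83 0.22" --pt "-0.08 -0.83 0.22" --pt "-0.18 -0.82 0.22" --pt "-0.27 -0.79 0.21" --pt "0 0 0" --pt "0 0 0.72" --pt "0 0 0.72" --twist '[0.82, 0.82, 0.83, 0.82, 0.83, 0, 0, 0]'

```text
t: 14.65
eef_pos: [0.4787, 0.2344, 0.2391]
ee_rot: [-3.141, 0.0, -0.868]
force: [-0.4, 0.3, -0.5]
width: 0.052
gripper_force: 0.0
```

Emit:
play_rows --pt "0 0 0.72" --pt "0 0 0.72" --pt "0 0 0" --pt "0 0 0" --pt "0 0 0" --pt "0 0 0" --twist '[0, 0, 0, 0, 0, 0]' --fingers 0 --newtons 10

```text
t: 15.4
eef_pos: [0.4781, 0.2338, 0.2034]
ee_rot: [3.14, -0.0, -0.87]
force: [-3.1, -4.9, -0.3]
width: 0.0196
gripper_force: 9.3
```

Emit:
play_rows --pt "0 0 0" --pt "0 0 0" --pt "0 0 0" --pt "0 0 0" --pt "0 0 0" --pt "0 0 0" --pt "0 0 0" --twist '[0, 0.2, 0.2, 0.2, 0.2, 0.2, 0]'

```text
t: 16.27
eef_pos: [0.4787, 0.2349, 0.2036]
ee_rot: [-3.141, 0.0, -1.021]
force: [-4.6, -2.0, 3.0]
width: 0.0201
gripper_force: 12.0
```

Emit:
play_rows --pt "0 0 0" --pt "0 0 0" --pt "0 0 0" --pt "0 0 0" --pt "0 0 0" --pt "0 0 0" --pt "0 0 0" --twist '[0.2, 0.2, 0.2, 0.2, 0.2, 0.2, 0]'

```text
t: 17.15
eef_pos: [0.4787, 0.2351, 0.2036]
ee_rot: [-3.141, 0.001, -1.201]
force: [-4.3, -0.9, 2.9]
width: 0.0202
gripper_force: 11.8
```

Run:
```python
from sil import *
print(arm.get_state()['moment'])
c=cs['wrist'];im=c['img'][:,:,::-1].copy()
for th,col in((.5,(0,0,255)),(.8,(255,0,255))):
  for hh in(.103,.129): cv2.polylines(im,[np.int32(proj(c,W(p,barpts(.032,th,hh))))],True,col,1)
cv2.imwrite('pics/w4.png',im[120:480,80:560])
silfit()
```

```text
[0.47873235 0.23514824 0.20364461] [-3.14105315e+00  6.19123035e-04 -1.20103346e+00] 0.02017513421302535 17.15
[-0.68633338  2.10066334  0.14641693]
wrist [308. 291.  77. 107.] 0.79 4755
scene [388. 177.   6.  11.] 0.43 88
h,theta,dy,dd [ 3.420e-02  4.805e-01 -3.000e-04 -9.000e-04] IoUcost -1.5387912656776412
bar world [[0.47804418 0.23626564 0.2059056 ]]
```

View pics/w4.png

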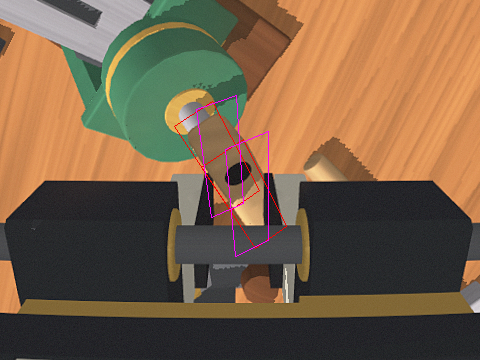

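```bash
cat > dot.py <<'E'
from look import *
def dotpos(c,px,h):
    o,r=ray(c,[px]);o=o;r=r[0];nn=W(p,P+n)[0]-W(p,P)[0];q=W(p,P+(h+.129)*n)[0]
    X=o+r*((q-o)@nn/(r@nn))-q;dd=W(p,d)[0]-W(p,[0,0,0])[0];yy=W(p,y)[0]-W(p,[0,0,0])[0]
    a,b=X@dd,X@yy;return round(float(np.arctan2(-b,a)),3),round(float(np.hypot(a,b)),4)
def finddot(c,h=.032):
    "darkest blob within the projected bar neighbourhood"
    q=proj(c,W(p,P+(h+.129)*n))[0]
    g=c['img'].max(2).astype(int);img=c['img'].astype(int)
    return q
E
python3 - <<'E'
from dot import *
print('top start',dotpos(cs['top'],(180+110/3-.3,150+296/3-.3),0.))
w=cs['wrist'];f=imaging.grab_frame('wrist');Tc=np.array(f['T_tool_cam'])
for pos,yaw,px in(([.4372,.1383,.3022],-.253,(158.5,209)),(arm.get_state()['eef_pos'],-1.201,(318,293))):
    T=np.eye(4);T[:3,:3]=Ro.from_euler('xyz',[np.pi,0,yaw]).as_matrix();T[:3,3]=pos
    C=np.linalg.inv(T@Tc);c=dict(w);c['R'],c['t']=C[:3,:3],C[:3,3]
    for h in (.0,.024,.032):print(h,dotpos(c,px,h))
    print('axis top px',proj(c,W(p,P+.161*n)),'tcp px',proj(c,[pos]))
E
```

```text
[0.4787293  0.23512157 0.20364346] [-3.14106873e+00  5.82539108e-04 -1.20060804e+00] 0.01964362405168705 17.4
top start (0.037, 0.021)
0.0 (-2.644, 0.0193)
0.024 (0.433, 0.01)
0.032 (0.454, 0.0197)
axis top px [[153.35122592 227.99765279]] tcp px [[319.38906787 299.6414281 ]]
0.0 (-2.855, 0.0206)
0.024 (0.708, 0.0106)
0.032 (0.572, 0.0206)
axis top px [[330.2135265  321.52679143]] tcp px [[319.38906787 299.6414281 ]]
```

Emit:
play_rows --pt "0 0 0" --pt "0 0 0" --pt "0 0 0" --twist '[0, 0, 0]' --fingers 0.43

```text
t: 17.98
eef_pos: [0.4793, 0.2353, 0.2034]
ee_rot: [-3.14, 0.001, -1.2]
force: [-0.4, -0.1, 0.3]
width: 0.0371
gripper_force: 0.0
```

```bash
cat > arc.py <<'E'
from fit import *
from plan import plan
p=np.load('p.npy')
B=P+.148*n
def pose(th,r=.028,dz=0.,h=.032):
    l=d*np.cos(th)-y*np.sin(th);q=W(p,P+(.116+h)*n-r*l)[0]+[0,0,dz]
    return q,p[2]-np.arctan2(np.sin(th),c35*np.cos(th))
E
python3 - <<'E'
from arc import *
s=arm.get_state();print(s['width'],s['eef_pos'],s['ee_rot'][2],s['force'])
print(W(p,B))
e=plan([pose(.57)],step=.01)
print('arc');plan([pose(t) for t in np.arange(.62,1.5,.05)],start=e)
E
```

```text
0.03713692233448116 [0.47926392 0.23526265 0.2033608 ] -1.2004392521401746 [-0.41380746 -0.12760673  0.32147127]
[[0.48005698 0.23605006 0.20462438]]
[[-0.32, 0.08, 0.16], [-0.33, 0.05, 0.17], [-0.32, 0.01, 0.16]] [-0.64, -0.63, -0.64]
arc
[[-0.01, -0.05, -0.02], [-0.01, -0.05, -0.02], [-0.01, -0.05, -0.02], [-0.01, -0.05, -0.02], [-0.01, -0.05, -0.02], [-0.01, -0.05, -0.03], [-0.01, -0.05, -0.02], [0, -0.05, -0.03]] [0.36, 0.34, 0.34, 0.33, 0.33, 0.32, 0.31, 0.31]
[[-0.01, -0.05, -0.02], [-0.01, -0.05, -0.03], [-0.01, -0.05, -0.03], [0, -0.04, -0.03], [-0.01, -0.05, -0.03], [0, -0.05, -0.03], [-0.01, -0.04, -0.03], [0.0, -0.05, -0.03]] [0.3, 0.3, 0.29, 0.29, 0.29, 0.28, 0.28, 0.28]
[[0, -0.05, -0.03], [0, -0.04, -0.04]] [0.27, 0.28]
```

Emit:
play_rows --pt "-0.32 0.08 0.16" --pt "-0.33 0.05 0.17" --pt "-0.32 0.01 0.16" --pt "0 0 0" --twist '[-0.64, -0.63, -0.64, 0]'

```text
t: 18.48
eef_pos: [0.4647, 0.2553, 0.1907]
ee_rot: [-3.142, 0.0, -0.914]
force: [-0.1, -1.0, 0.3]
width: 0.0379
gripper_force: 0.0
```

Emit:
play_rows --pt "-0.01 -0.05 -0.02" --pt "-0.01 -0.05 -0.02" --pt "-0.01 -0.05 -0.02" --pt "-0.01 -0.05 -0.02" --pt "-0.01 -0.05 -0.02" --pt "-0.01 -0.05 -0.03" --pt "-0.01 -0.05 -0.02" --pt "0 -0.05 -0.03" --twist '[0.36, 0.34, 0.34, 0.33, 0.33, 0.32, 0.31, 0.31]'

```text
t: 19.48
eef_pos: [0.4731, 0.261, 0.1957]
ee_rot: [-3.141, 0.0, -1.314]
force: [0.3, 0.2, 0.2]
width: 0.0379
gripper_force: 0.0
```

Emit:
play_rows --pt "-0.01 -0.05 -0.02" --pt "-0.01 -0.05 -0.03" --pt "-0.01 -0.05 -0.03" --pt "0 -0.04 -0.03" --pt "0 0 0" --twist '[0.3, 0.3, 0.29, 0.29, 0]'

```text
t: 20.1
eef_pos: [0.4776, 0.2627, 0.1984]
ee_rot: [-3.141, 0.0, -1.489]
force: [-0.8, 0.2, -0.4]
width: 0.0374
gripper_force: 0.0
```

```bash
cat >> dot.py <<'E'
def theta(h=.032):
    c=cs['wrist'];k=[]
    for r in np.arange(-.15,1.6,.005):   # sample along circle of the dot
        l=d*np.cos(r)-y*np.sin(r);q=proj(c,W(p,P+(h+.129)*n+.0205*l))[0].astype(int)
        if 2<q[0]<637 and 2<q[1]<477: k.append((c['img'][q[1]-1:q[1]+2,q[0]-1:q[0]+2].mean(),r,q.tolist()))
    return k
E
python3 - <<'E'
from dot import *
for h in(.032,.024):
    k=theta(h);print(h,[(round(a),round(b,2),q) for a,b,q in k[::14]])
cv2.imwrite('pics/w5.png',cs['wrist']['img'][:,:,::-1])
print(arm.get_state()['force'])
print(models.boxes_of('bar','wrist')[:2])
E
```

```text
[0.47759325 0.2626773  0.19839453] [-3.14111233e+00  3.48724239e-04 -1.48865178e+00] 0.03744967541143629 20.1
0.032 [(153, np.float64(-0.15), [291, 264]), (152, np.float64(-0.08), [292, 260]), (149, np.float64(-0.01), [293, 256]), (109, np.float64(0.06), [294, 253]), (93, np.float64(0.13), [296, 249]), (99, np.float64(0.2), [297, 246]), (93, np.float64(0.27), [299, 242]), (27, np.float64(0.34), [302, 239]), (29, np.float64(0.41), [304, 235]), (28, np.float64(0.48), [307, 232]), (28, np.float64(0.55), [309, 229]), (30, np.float64(0.62), [312, 226]), (28, np.float64(0.69), [315, 224]), (28, np.float64(0.76), [318, 221]), (60, np.float64(0.83), [321, 219]), (100, np.float64(0.9), [325, 217]), (96, np.float64(0.97), [328, 215]), (133, np.float64(1.04), [331, 214]), (133, np.float64(1.11), [334, 212]), (137, np.float64(1.18), [338, 211]), (134, np.float64(1.25), [341, 211]), (131, np.float64(1.32), [344, 210]), (136, np.float64(1.39), [347, 210]), (139, np.float64(1.46), [350, 210]), (146, np.float64(1.53), [353, 210])]
0.024 [(154, np.float64(-0.15), [280, 254]), (158, np.float64(-0.08),
[... 251 characters left out ...]
0.41), [293, 227]), (87, np.float64(0.48), [295, 224]), (55, np.float64(0.55), [298, 221]), (44, np.float64(0.62), [301, 218]), (77, np.float64(0.69), [303, 215]), (86, np.float64(0.76), [306, 213]), (102, np.float64(0.83), [310, 211]), (102, np.float64(0.9), [313, 209]), (101, np.float64(0.97), [316, 207]), (98, np.float64(1.04), [319, 206]), (86, np.float64(1.11), [322, 205]), (74, np.float64(1.18), [325, 204]), (136, np.float64(1.25), [329, 203]), (134, np.float64(1.32), [332, 202]), (133, np.float64(1.39), [335, 202]), (135, np.float64(1.46), [338, 202]), (136, np.float64(1.53), [341, 203])]
[0.15373827 0.25925105 0.48631608]
[{'extent': [321.7, 242.3, 137.8, 126.8], 'confidence': 0.79}]
```

View pics/w5.png

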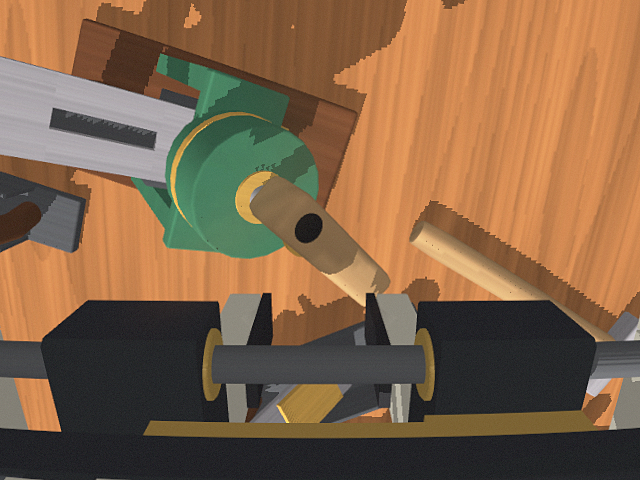

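Run:
```python
from arc import *
e=plan([pose(.60,.028),pose(.60,.023)],step=.012)
print('arc');plan([pose(t,.023) for t in np.arange(.66,1.5,.06)],start=e)
```

```text
[[0.06, 0.12, 0.07], [0.04, 0.13, 0.07], [0.02, 0.13, 0.07], [0, 0.13, 0.06], [0.18, 0.0, -0.09]] [-0.9, -0.9, -0.9, -0.9, -0.0]
arc
[[-0.01, -0.05, -0.02], [-0.01, -0.05, -0.02], [-0.01, -0.05, -0.02], [-0.01, -0.05, -0.03], [-0.01, -0.05, -0.02], [0, -0.05, -0.03], [-0.01, -0.04, -0.02], [-0.01, -0.05, -0.03]] [0.41, 0.41, 0.4, 0.39, 0.38, 0.37, 0.36, 0.36]
[[0, -0.05, -0.03], [-0.01, -0.04, -0.03], [-0.01, -0.05, -0.03], [0.0, -0.05, -0.03], [0, -0.04, -0.03], [0, -0.05, -0.03]] [0.35, 0.34, 0.34, 0.34, 0.33, 0.33]
```

Emit:
play_rows --pt "0.06 0.12 0.07" --pt "0.04 0.13 0.07" --pt "0.02 0.13 0.07" --pt "0 0.13 0.06" --pt "0.18 0 -0.09" --pt "0 0 0" --twist '[-0.9, -0.9, -0.9, -0.9, 0, 0]'

```text
t: 21.05
eef_pos: [0.4687, 0.2524, 0.194]
ee_rot: [-3.141, -0.0, -0.95]
force: [-0.2, 0.1, -0.1]
width: 0.0376
gripper_force: 0.0
```

Emit:
play_rows --pt "0 0 0" --pt "0 0 0" --twist '[0, 0]' --fingers 0.27 --newtons 12

```text
t: 21.3
eef_pos: [0.4662, 0.2508, 0.193]
ee_rot: [3.136, -0.0, -0.949]
force: [-10.7, -4.3, 6.0]
width: 0.0253
gripper_force: 6.2
```

Emit:
play_rows --pt "-0.01 -0.05 -0.02" --pt "-0.01 -0.05 -0.02" --pt "-0.01 -0.05 -0.02" --pt "-0.01 -0.05 -0.03" --pt "-0.01 -0.05 -0.02" --twist '[0.41, 0.41, 0.4, 0.39, 0.38]'

```text
t: 21.92
eef_pos: [0.4717, 0.2552, 0.1954]
ee_rot: [3.138, -0.001, -1.249]
force: [-2.9, -1.3, 1.9]
width: 0.0239
gripper_force: 1.4
```

```bash
cat > dot2.py <<'E'
from dot import *
def run():
    c=cs['wrist'];g=c['img'].max(2);best=[]
    q0=proj(c,W(p,P+.161*n))[0]
    m=np.uint8(g<60);k,lab,st,cen=cv2.connectedComponentsWithStats(m)
    for i in range(1,k):
        if 80<st[i,4]<1500:
            for h in(.032,.024,0.):
                t,r=dotpos(c,cen[i],h)
                if .016<r<.025 and -.2<t<1.7: print('dot',h,t,r,cen[i].round(),st[i,4])
run()
E
python3 dot2.py; python3 -c "
from h import *;s=arm.get_state();print(s['force'],s['moment'])"
```

```text
[0.47167804 0.255156   0.19544164] [ 3.13769651e+00 -1.45488654e-03 -1.24875768e+00] 0.023916055471281384 21.925
dot 0.032 0.836 0.0222 [332. 234.] 553
[-2.81016229 -1.35623738  1.47775108] [-0.31938027  1.12412592 -0.04837153]
```

Emit:
play_rows --pt "0 -0.05 -0.03" --pt "-0.01 -0.04 -0.02" --pt "-0.01 -0.05 -0.03" --pt "0 0 0" --twist '[0.37, 0.36, 0.36, 0]'

```text
t: 22.58
eef_pos: [0.4768, 0.2584, 0.1986]
ee_rot: [-3.141, 0.0, -1.408]
force: [-0.5, 0.3, -0.4]
width: 0.0238
gripper_force: 0.0
```

```bash
python3 dot2.py; python3 -c "
from h import *;s=arm.get_state();print(s['force'],s['moment'])"
```

```text
[0.47681445 0.2583944  0.19860048] [-3.14066778e+00  4.73064589e-04 -1.40753929e+00] 0.02383372637679923 22.575
dot 0.032 0.828 0.0223 [326. 228.] 567
[-0.84986246 -0.23441267  0.13649665] [ 0.02938498  0.11649226 -0.00386236]
```

Run:
```python
from sil import *
from dot import dotpos
c=cs['wrist']
for h in(.036,.032,.028,.024,.02):print(h,dotpos(c,(326,228),h))
print(proj(c,[arm.get_state()['eef_pos']]),proj(c,W(p,P+.161*n)))
r=models.silhouettes('bar','wrist')[0];m=r['pixels'];print(r['extent'],r['confidence'])
for k in('wrist','scene'):
  for x in models.boxes_of('bar',k)[:1]:print(k,np.round(x['extent']),x['confidence'])
for th in np.arange(.5,1.5,.1):
  for h in(.032,.024):
    X=np.array(barpts(h,th,.103)+barpts(h,th,.129));a=np.zeros((480,640),np.uint8);cv2.fillConvexPoly(a,cv2.convexHull(np.int32(proj(c,W(p,X)))),1)
    inn=(a[:295]&m[:295]).sum()/(a[:295]|m[:295]).sum()
    print(round(th,2),h,round(float(inn),3),end=' | ')
s=cs['scene']['img'];cv2.imwrite('pics/sc6.png',s[130:230,340:440,::-1])
```

```text
[0.47647449 0.25814082 0.19842701] [-3.14128796e+00  1.85699295e-04 -1.40731353e+00] 0.02374987032616809 22.725
0.036 (0.768, 0.0256)
0.032 (0.839, 0.0222)
0.028 (0.937, 0.0189)
0.024 (1.072, 0.0159)
0.02 (1.266, 0.0133)
[[319.35427064 299.50077761]] [[336.95304643 272.07615986]]
[322.1, 252.1, 100.6, 148.1] 0.84
wrist [322. 252. 100. 149.] 0.93
scene [389. 178.  15.  10.] 0.58
0.5 0.032 0.634 | 0.5 0.024 0.572 | 0.6 0.032 0.741 | 0.6 0.024 0.623 | 0.7 0.032 0.805 | 0.7 0.024 0.637 | 0.8 0.032 0.788 | 0.8 0.024 0.632 | 0.9 0.032 0.74 | 0.9 0.024 0.627 | 1.0 0.032 0.681 | 1.0 0.024 0.604 | 1.1 0.032 0.624 | 1.1 0.024 0.574 | 1.2 0.032 0.573 | 1.2 0.024 0.543 | 1.3 0.032 0.529 | 1.3 0.024 0.514 | 1.4 0.032 0.493 | 1.4 0.024 0.485 |
```

Emit:
play_rows --pt "0 -0.05 -0.03" --pt "-0.01 -0.04 -0.03" --pt "-0.01 -0.05 -0.03" --twist '[0.35, 0.34, 0.34]'

```text
t: 23.4
eef_pos: [0.4798, 0.2589, 0.2007]
ee_rot: [-3.142, 0.0, -1.565]
force: [-0.4, 0.1, -0.2]
width: 0.0237
gripper_force: 0.0
```

```bash
python3 dot2.py; python3 -c "
from h import *;s=arm.get_state();print(s['force'],s['moment']);im=cv2.imread;c=grab('wrist');save(c,'w7.png')"
```

```text
[0.47983704 0.25888391 0.20069205] [-3.14156240e+00  4.01141148e-05 -1.56475612e+00] 0.023728871022085884 23.4
dot 0.032 0.818 0.0225 [317. 224.] 574
dot 0.024 0.995 0.0165 [317. 224.] 574
[ 0.15112266 -0.26384042 -0.1351319 ] [0.00588303 0.07923717 0.06653948]
```

View pics/w7.png

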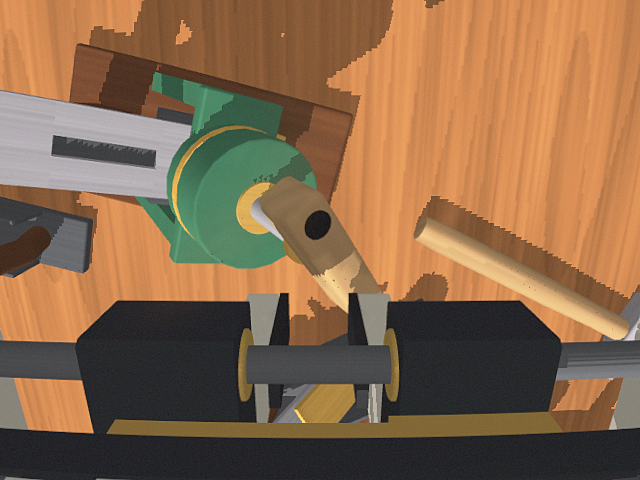

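Run:
```python
from dot import *
c=cs['wrist'];T=Ro.from_euler('xyz',s['ee_rot']).as_matrix()
for a in((9.5,-11.9,19),(-9.5,-11.9,19),(9.5,11.9,19),(9.5,11.9,0),(9.5,33,19)):
    print(a,proj(c,[s['eef_pos']+T@(np.array(a)/1000)]).round())
for h,t in((.032,.82),(.024,1.0),(.02,1.2)):
    print(h,t,proj(c,W(p,barpts(h,t))).round().tolist(),proj(c,W(p,barpts(h,t,.103))).round().tolist())
g=c['img'][180:330:10,260:400:8].astype(int)
```

```text
[0.47979344 0.25887054 0.2006367 ] [ 3.14157666e+00  1.69104257e-05 -1.56207855e+00] 0.023366857524971536 23.6
(9.5, -11.9, 19) [[294. 264.]]
(-9.5, -11.9, 19) [[295. 301.]]
(9.5, 11.9, 19) [[344. 264.]]
(9.5, 11.9, 0) [[347. 279.]]
(9.5, 33, 19) [[388. 264.]]
0.032 0.82 [[284.0, 214.0], [324.0, 183.0], [378.0, 305.0], [348.0, 332.0]] [[250.0, 191.0], [287.0, 165.0], [343.0, 280.0], [316.0, 303.0]]
0.024 1.0 [[285.0, 193.0], [326.0, 172.0], [357.0, 307.0], [326.0, 328.0]] [[253.0, 174.0], [290.0, 156.0], [325.0, 282.0], [296.0, 301.0]]
0.02 1.2 [[295.0, 179.0], [336.0, 168.0], [340.0, 313.0], [307.0, 328.0]] [[263.0, 162.0], [300.0, 153.0], [310.0, 287.0], [279.0, 300.0]]
```

Run:
```python
from dot import *
c=cs['wrist'];T=Ro.from_euler('xyz',s['ee_rot']).as_matrix()
for hw,cols,row in((.01185,(288,348),295),(.044,(210,428),293)):
    f=lambda v:(np.r_[proj(c,[s['eef_pos']+T@np.array([v[0],-hw,v[1]])])[0]-[cols[0],row],proj(c,[s['eef_pos']+T@np.array([v[0],hw,v[1]])])[0]-[cols[1],row]])
    r=least_squares(f,[0,0],x_scale=.01);print(r.x,r.fun)
print(c['K'][0,0])
```

```text
[0.47975534 0.25886416 0.20064789] [ 3.14155111e+00  1.53691652e-06 -1.56253781e+00] 0.023219224868591935 23.75
[ 0.00960634 -0.01701108] [ 1.5072308   0.02597813  1.43398669 -0.02886089]
[ 0.00918791 -0.01434489] [ 0.47297531  0.09975318  0.4662798  -0.10063563]
427.59886382034296
```

Run:
```python
from arc import *
e=plan([pose(.85,.018,.004),pose(.85,.018,-.026)],step=.012)
print('arc');plan([pose(t,.018,-.026) for t in np.arange(.90,1.5,.05)],start=e)
```

```text
[[0.1, 0.08, -0.02], [0.09, 0.09, -0.01], [0.07, 0.1, -0.02], [0.0, 0, 0.4], [0.0, 0, 0.4], [0.0, 0, 0.4]] [-0.81, -0.81, -0.82, 0.0, 0.0, 0.0]
arc
[[-0.01, -0.04, -0.01], [0, -0.03, -0.02], [-0.01, -0.03, -0.02], [0, -0.03, -0.01], [0, -0.03, -0.02], [-0.01, -0.03, -0.02], [0, -0.03, -0.02], [-0.01, -0.03, -0.02]] [0.32, 0.31, 0.3, 0.3, 0.3, 0.29, 0.29, 0.28]
[[0.0, -0.03, -0.02], [0, -0.03, -0.02], [0, -0.03, -0.02], [0, -0.03, -0.02]] [0.28, 0.28, 0.28, 0.27]
```

Emit:
play_rows --pt "0.1 0.08 -0.02" --pt "0.09 0.09 -0.01" --pt "0.07 0.1 -0.02" --pt "0 0 0" --twist '[-0.81, -0.81, -0.82, 0]' --fingers 0.5

```text
t: 24.4
eef_pos: [0.4738, 0.2514, 0.202]
ee_rot: [-3.141, 0.0, -1.198]
force: [-0.4, -0.1, 0.1]
width: 0.0437
gripper_force: 0.0
```

Emit:
play_rows --pt "0 0 0.4" --pt "0 0 0.4" --pt "0 0 0.4" --pt "0 0 0" --twist '[0, 0, 0, 0]'

```text
t: 24.9
eef_pos: [0.4734, 0.2511, 0.1706]
ee_rot: [3.139, -0.001, -1.198]
force: [-0.9, 0.1, 0.1]
width: 0.0436
gripper_force: 0.0
```

Emit:
play_rows --pt "0 0 0" --pt "0 0 0" --pt "0 0 0" --twist '[0, 0, 0]' --fingers 0.3

```text
t: 25.28
eef_pos: [0.47, 0.2501, 0.1713]
ee_rot: [3.134, 0.0, -1.198]
force: [-18.7, -0.3, 8.8]
width: 0.0275
gripper_force: 11.4
```

```bash
python3 dot2.py
```

```text
[0.46998702 0.25014324 0.17126138] [ 3.13429483e+00  2.97526772e-04 -1.19818328e+00] 0.02749120653156062 25.275
dot 0.032 0.85 0.0221 [327. 272.] 720
```

Emit:
play_rows --pt "0 0.08 0" --pt "-0.01 -0.04 -0.01" --pt "0 -0.03 -0.02" --pt "-0.01 -0.03 -0.02" --pt "0 -0.03 -0.01" --twist '[0, 0.32, 0.31, 0.3, 0.3]'

```text
t: 26.05
eef_pos: [0.4751, 0.2518, 0.1724]
ee_rot: [3.141, -0.001, -1.384]
force: [6.4, -0.6, -10.3]
width: 0.0275
gripper_force: 12.1
```

```bash
python3 dot2.py
```

```text
[0.47505012 0.25179942 0.17239782] [ 3.14100155e+00 -7.16824310e-04 -1.38368120e+00] 0.027486079940940305 26.05
dot 0.024 1.359 0.0201 [338. 253.] 697
dot 0.032 -0.18 0.0227 [276. 324.] 781
```

Emit:
play_rows --pt "0 0 0" --pt "0 0 0" --pt "0 0 0" --pt "0 0 0" --twist '[0, 0, 0, 0]' --fingers 0.6

```text
t: 26.7
eef_pos: [0.475, 0.2524, 0.1737]
ee_rot: [-3.141, 0.0, -1.382]
force: [-0.6, 0.1, -0.7]
width: 0.0519
gripper_force: 0.0
```

```bash
python3 dot2.py
python3 - <<'E'
from sil import *
from dot import dotpos
c=cs['wrist'];g=c['img'].max(2);m=np.uint8(g<60);k,lab,st,cen=cv2.connectedComponentsWithStats(m)
for i in range(1,k):
    if 200<st[i,4]<1500 and 250<cen[i][0]<400: print(cen[i],st[i,4],[(h,)+dotpos(c,cen[i],h) for h in(.036,.032,.028,.024,.02,.016)])
silfit(('wrist',))
for x in models.boxes_of('bar','scene')[:2]:print(x)
print([proj(cs['scene'],W(p,P+(.116+h)*n)) for h in(0,.024,.032)])
E
```

```text
[0.47495001 0.25236001 0.17365243] [-3.14132299e+00  2.67978734e-04 -1.38167962e+00] 0.051892907652764525 26.7
dot 0.024 1.123 0.0229 [326. 245.] 682
[0.47493554 0.25229631 0.17350653] [-3.14150041e+00  8.75362963e-05 -1.38172865e+00] 0.052243971827077566 26.85
[326.05278592 244.92228739] 682 [(0.036, 0.868, 0.0329), (0.032, 0.934, 0.0294), (0.028, 1.017, 0.026), (0.024, 1.124, 0.0229), (0.02, 1.262, 0.0201), (0.016, 1.44, 0.0178)]
[392.8057041  325.57932264] 1122 [(0.036, -3.12, 0.0282), (0.032, -3.046, 0.0345), (0.028, -2.994, 0.0409), (0.024, -2.957, 0.0474), (0.02, -2.928, 0.0539), (0.016, -2.906, 0.0605)]
[254.09312839 392.44484629] 1106 [(0.036, -0.958, 0.036), (0.032, -1.104, 0.0375), (0.028, -1.236, 0.0398), (0.024, -1.352, 0.0427), (0.02, -1.452, 0.0461), (0.016, -1.538, 0.0498)]
[340.40322581 417.60887097] 248 [(0.036, -2.127, 0.0555), (0.032, -2.17, 0.063), (0.028, -2.203, 0.0706), (0.024, -2.229, 0.0782), (0.02, -2.251, 0.0859), (0.016, -2.27, 0.0936)]
wrist [310. 380. 181.  85.] 0.74 6475
wrist [308. 266.  85. 156.] 0.64 10467
h,theta,dy,dd [6.8200e-02 2.9738e+00 3.6000e-03 1.2000e-03] IoUcost -0.2274986093610663
bar world [[0.46179817 0.24443667 0.23500945]]
{'extent': [389.8, 181.9, 18.7, 9.9], 'confidence': 0.57}
[array([[391.18362145, 190.04690192]]), array([[389.30334239, 180.06707408]]), array([[388.67483517, 176.73185399]])]
```

Run:
```python
from arc import *
g=W(p,P+.11*d-.003*n)[0];print(g)
t=[g[0],g[1],.195]
e=plan([([.475,.252,.235],-1.38),(t,p[2]),([g[0],g[1],.12],p[2])],step=.024)
```

```text
[0.65126488 0.19227023 0.14402583]
[[0.0, 0.0, -0.82], [0.01, 0.0, -0.82], [0.0, 0.0, -0.82], [0.46, -0.81, 0.2], [0.57, -0.74, 0.2], [0.67, -0.65, 0.2], [0.75, -0.55, 0.2], [0.82, -0.44, 0.2]] [-0.0, -0.01, -0.0, -0.94, -0.94, -0.94, -0.94, -0.94]
[[0.87, -0.31, 0.2], [0.91, -0.19, 0.2], [0.93, -0.06, 0.2], [0, 0, 0.75], [0, 0, 0.75], [0, 0, 0.75], [0, 0, 0.75]] [-0.94, -0.95, -0.94, -0.0, -0.0, -0.0, -0.0]
```

Emit:
play_rows --pt "0 0 -0.82" --pt "0 0 -0.82" --pt "0 0 -0.82" --pt "0.46 -0.81 0.2" --pt "0.57 -0.74 0.2" --pt "0.67 -0.65 0.2" --pt "0.75 -0.55 0.2" --pt "0.82 -0.44 0.2" --twist '[0, 0, 0, -0.94, -0.94, -0.94, -0.94, -0.94]' --fingers 0.85

```text
t: 28.1
eef_pos: [0.586, 0.2146, 0.2096]
ee_rot: [3.141, 0.0, -0.672]
force: [0.9, -0.6, 0.3]
width: 0.0746
gripper_force: 0.0
```

Emit:
play_rows --pt "0.87 -0.31 0.2" --pt "0.91 -0.19 0.2" --pt "0.93 -0.06 0.2" --pt "0 0 0" --pt "0 0 0" --twist '[-0.94, -0.95, -0.94, 0, 0]'

```text
t: 28.72
eef_pos: [0.6509, 0.1922, 0.1947]
ee_rot: [3.141, 0.0, -0.254]
force: [-0.8, -0.1, 0.6]
width: 0.0745
gripper_force: 0.0
```

Run:
```python
from sil import *
from dot import dotpos
print(s['ee_rot'])
c=cs['wrist']
for x in models.boxes_of('bar','scene')[:1]+models.boxes_of('bar','top')[:1]:print(x)
for k in('wrist','top','scene'):
    r=models.silhouettes('iron',k)
    if not r: print('none',k);continue
    r=r[0];m=r['pixels'];print(k,r['confidence'],np.round(r['extent']))
    def f(q):
        X=np.array([P+a*d+b*y*.025 for a,b in((.145,1),(.145,-1),(.0,-1),(.0,1))])+q[0]*y+q[1]*d
        a=np.zeros((480,640),np.uint8);cv2.fillConvexPoly(a,np.int32(proj(cs[k],W(p,X))),1)
        return (a&m).sum()/(a|m).sum()
    b=max((f((u,v)),u,v) for u in np.arange(-.012,.013,.002) for v in np.arange(-.02,.021,.004));print(b)
```

```text
[0.65088581 0.19215551 0.1946804 ] [ 3.14122606e+00  4.23267593e-04 -2.54226675e-01] 0.07445659442778689 28.725
[ 3.14122606e+00  4.23267593e-04 -2.54226675e-01]
{'extent': [214.4, 261.1, 33.9, 12.5], 'confidence': 0.89}
wrist 0.9 [321. 284. 104. 124.]
(np.float64(0.8833528194981564), np.float64(-0.002), np.float64(0.0))
top 0.7 [238. 200.  24.  59.]
(np.float64(0.5495898583146905), np.float64(-0.002), np.float64(0.0))
scene 0.52 [415. 240.  52.   7.]
(np.float64(0.759375), np.float64(-0.004), np.float64(0.0))
```

Emit:
play_rows --pt "0 0.08 0.75" --pt "0 0 0.75" --pt "0 0 0.75" --pt "0 0 0.73" --pt "0 0 0" --twist '[0, 0, 0, 0, 0]'

```text
t: 29.75
eef_pos: [0.6496, 0.1898, 0.1181]
ee_rot: [3.139, 0.003, -0.252]
force: [-0.5, 0.4, 1.3]
width: 0.075
gripper_force: 0.0
```

Emit:
play_rows --pt "0 0 0" --pt "0 0 0" --pt "0 0 0" --pt "0 0 0" --pt "0 0 0" --pt "0 0 0" --twist '[0, 0, 0, 0, 0, 0]' --fingers 0.3 --newtons 50

```text
t: 30.5
eef_pos: [0.6509, 0.1905, 0.121]
ee_rot: [-3.141, -0.001, -0.252]
force: [-1.2, 0.1, 4.7]
width: 0.0492
gripper_force: 50.0
```

Emit:
play_rows --pt "0.1 0 -0.09" --pt "0.3 0 -0.21" --pt "0.4 0 -0.28" --pt "0 0 0" --twist '[0, 0, 0, 0]'

```text
t: 31.0
eef_pos: [0.6683, 0.1847, 0.1339]
ee_rot: [3.139, 0.004, -0.252]
force: [-6.2, 0.8, 2.5]
width: 0.0493
gripper_force: 50.0
```

Emit:
play_rows --pt "0.55 0 -0.39" --pt "0.6 0 -0.43" --pt "0.6 0 -0.43" --pt "0.6 0 -0.43" --pt "0.6 0 -0.45" --pt "0 0 0" --twist '[0, 0, 0, 0, 0, 0]'

```text
t: 31.75
eef_pos: [0.742, 0.1663, 0.1873]
ee_rot: [3.141, 0.001, -0.253]
force: [-1.1, -0.1, -2.9]
width: 0.0488
gripper_force: 50.0
```

```bash
cat > ironchk.py <<'E'
from look import *
from scipy.optimize import minimize
# iron pose given tool: grip at a along iron, tilt al; centre line in plane of tool x,z
def fit(cams=('wrist','scene','top')):
    s=arm.get_state();yw=s['ee_rot'][2];hx=np.array([np.cos(yw),np.sin(yw),0]);hy=np.array([-np.sin(yw),np.cos(yw),0])
    m={}
    for k in cams:
        r=models.silhouettes('iron',k)
        if r: m[k]=r[0]['pixels'];print(k,round(r[0]['confidence'],2),np.round(r[0]['extent']))
    def cost(q):
        al,a,z=q[0],q[1]/10,q[2]/10;l=hx*np.cos(al)+np.array([0,0,np.sin(al)]);nn=-hx*np.sin(al)+np.array([0,0,np.cos(al)])
        o=s['eef_pos']+[0,0,z]-a*l;t=0
        for k,b in m.items():
            X=[o+u*l*.095+v*hy*.025+w*nn*.003 for u in(1,-1) for v in(1,-1) for w in(1,-1)]
            im=np.zeros((480,640),np.uint8);cv2.fillConvexPoly(im,cv2.convexHull(np.int32(proj(cs[k],X)+.5)),1)
            im=im>0
            t-=(im&b).sum()/max(1,(im|b).sum())
        return t+((q[2]-.24)/.1)**2*.1
    best=min((cost([al,a,.24]),al,a) for al in np.arange(-.2,1.5,.1) for a in(.4,.6,.8))
    r=minimize(cost,[best[1],best[2],.24],method='Nelder-Mead',options=dict(initial_simplex=[[best[1],best[2],.24],[best[1]+.1,best[2],.24],[best[1],best[2]+.1,.24],[best[1],best[2],.3]]))
    print('tilt',round(r.x[0],3),'grip at x',round(r.x[1]/10,4),'iron centre above TCP',round(r.x[2]/10,4),r.fun)
if __name__=='__main__': fit()
E
python3 ironchk.py
```

```text
[0.74195537 0.16629701 0.18725894] [ 3.14100885e+00  6.04144267e-04 -2.53212877e-01] 0.0488385376493072 31.75
wrist 0.71 [317. 350. 152. 143.]
scene 0.74 [443. 238.  65.   8.]
top 0.75 [245. 163.  29.  81.]
tilt 0.63 grip at x 0.0638 iron centre above TCP 0.0252 -1.8409454432337242
```

Run:
```python
from plan import *
e=plan([([.72,.06,.195],-.2),([.556,-.213,.12],.356),([.556,-.213,.08],.356)],step=.024)
print(e)
```

```text
[[0.05, 0.87, -0.06], [0.05, 0.87, -0.06], [0.04, 0.87, -0.06], [0.02, 0.87, -0.06], [0.02, 0.87, -0.06], [-0.3, 0.86, 0.21], [-0.34, 0.84, 0.21], [-0.37, 0.83, 0.21]] [-0.07, -0.07, -0.07, -0.07, -0.07, -0.26, -0.26, -0.27]
[[-0.4, 0.82, 0.22], [-0.44, 0.8, 0.21], [-0.47, 0.78, 0.22], [-0.5, 0.76, 0.21], [-0.53, 0.74, 0.22], [-0.56, 0.72, 0.21], [-0.58, 0.7, 0.22], [-0.61, 0.67, 0.21]] [-0.26, -0.27, -0.26, -0.27, -0.26, -0.27, -0.26, -0.27]
[[-0.64, 0.65, 0.22], [-0.66, 0.62, 0.21], [-0.69, 0.6, 0.22], [0, 0.0, 0.8], [0, 0.0, 0.8]] [-0.26, -0.27, -0.26, -0.0, -0.0]
(array([ 0.55600733, -0.21299129,  0.07989967]), np.float64(0.3554749435688592))
```

Emit:
play_rows --pt "0.05 0.87 -0.06" --pt "0.05 0.87 -0.06" --pt "0.04 0.87 -0.06" --pt "0.02 0.87 -0.06" --pt "0.02 0.87 -0.06" --pt "-0.3 0.86 0.21" --pt "-0.34 0.84 0.21" --pt "-0.37 0.83 0.21" --twist '[-0.07, -0.07, -0.07, -0.07, -0.07, -0.26, -0.26, -0.27]'

```text
t: 33.05
eef_pos: [0.6852, 0.0, 0.1799]
ee_rot: [-3.142, -0.0, -0.08]
force: [0.0, 0.7, -4.5]
width: 0.0489
gripper_force: 50.0
```

Emit:
play_rows --pt "-0.4 0.82 0.22" --pt "-0.44 0.8 0.21" --pt "-0.47 0.78 0.22" --pt "-0.5 0.76 0.21" --pt "-0.53 0.74 0.22" --pt "-0.56 0.72 0.21" --pt "-0.58 0.7 0.22" --pt "-0.61 0.67 0.21" --twist '[-0.26, -0.27, -0.26, -0.27, -0.26, -0.27, -0.26, -0.27]'

```text
t: 34.05
eef_pos: [0.5913, -0.1558, 0.1371]
ee_rot: [3.141, -0.001, 0.238]
force: [1.3, 0.8, -3.5]
width: 0.0491
gripper_force: 50.0
```

Emit:
play_rows --pt "-0.64 0.65 0.22" --pt "-0.66 0.62 0.21" --pt "-0.69 0.6 0.22" --pt "0 0 0" --pt "0 0 0.4" --twist '[-0.26, -0.27, -0.26, 0, 0]'

```text
t: 34.67
eef_pos: [0.5577, -0.2135, 0.1115]
ee_rot: [3.14, -0.003, 0.354]
force: [-0.1, 0.1, -4.1]
width: 0.049
gripper_force: 50.0
```

```bash
python3 ironchk.py
```

```text
[ 0.55766287 -0.2135137   0.11152081] [ 3.14028937e+00 -2.51775591e-03  3.54456779e-01] 0.049023183691504865 34.675
wrist 0.97 [317. 351. 155. 142.]
scene 0.86 [224. 296.  63.  24.]
top 0.58 [428. 270.  26.  38.]
tilt 0.654 grip at x 0.0645 iron centre above TCP 0.024 -1.524400465483416
```

Emit:
play_rows --pt "0 0 0.4" --pt "0 0 0.4" --pt "0 0 0.3" --pt "0 0 0.15" --pt "0 0 0" --twist '[0, 0, 0, 0, 0]'

```text
t: 35.6
eef_pos: [0.5566, -0.2131, 0.079]
ee_rot: [-3.141, 0.001, 0.355]
force: [-0.5, 0.2, -4.2]
width: 0.0493
gripper_force: 50.0
```

Emit:
play_rows --pt "0 0 0.12" --pt "0 0 0.08" --pt "0 0 0" --twist '[0, 0, 0]'

```text
t: 35.98
eef_pos: [0.5567, -0.213, 0.0743]
ee_rot: [-3.141, 0.0, 0.355]
force: [-0.1, -0.4, -4.2]
width: 0.0489
gripper_force: 50.0
```

Emit:
play_rows --pt "0 0 0.12" --pt "0 0 0.1" --pt "0 0 0" --twist '[0, 0, 0]'

```text
t: 36.35
eef_pos: [0.5579, -0.213, 0.0695]
ee_rot: [3.141, -0.002, 0.356]
force: [3.9, 1.7, 0.2]
width: 0.0494
gripper_force: 50.0
```

Emit:
play_rows --pt "0 0 0" --pt "0.3 0 0.53" --pt "0.27 0 0.55" --pt "0 0 0" --twist '[0, 0, 0, 0]' --newtons 20

```text
t: 36.85
eef_pos: [0.5693, -0.2078, 0.0396]
ee_rot: [-3.14, 0.003, 0.356]
force: [1.3, 0.6, -0.2]
width: 0.0497
gripper_force: 20.0
```

```bash
python3 ironchk.py
```

```text
[ 0.5692922  -0.20776386  0.03957495] [-3.14014559  0.00337655  0.35558726] 0.049718373102016836 36.85
wrist 0.97 [317. 343. 151. 160.]
scene 0.83 [228. 322.  75.  19.]
top 0.83 [424. 269.  27.  46.]
tilt 0.454 grip at x 0.0629 iron centre above TCP 0.0234 -1.3089870279575075
```

Emit:
play_rows --pt "0.18 0 0.5" --pt "0.12 0 0.5" --pt "0.08 0 0.4" --pt "0 0 0" --twist '[0, 0, 0, 0]'

```text
t: 37.65
eef_pos: [0.5788, -0.2046, 0.0057]
ee_rot: [-3.141, 0.001, 0.356]
force: [0.5, 0.9, -1.9]
width: 0.0496
gripper_force: 20.0
```

```bash
python3 ironchk.py
```

```text
[ 0.57880798 -0.20461758  0.00568047] [-3.14106093e+00  1.49674739e-03  3.55632633e-01] 0.049609462475308466 37.65
wrist 0.59 [316. 338. 144. 169.]
scene 0.83 [233. 327.  82.  41.]
top 0.95 [422. 265.  30.  48.]
tilt 0.164 grip at x 0.0643 iron centre above TCP 0.0244 -1.3829476956301057
```

Emit:
play_rows --pt "0.03 0 0.2" --pt "0.02 0 0.16" --pt "0.01 0 0.1" --pt "0 0 0" --twist '[0, 0, 0, 0]'

```text
t: 38.45
eef_pos: [0.5805, -0.2042, -0.0048]
ee_rot: [-3.142, 0.0, 0.355]
force: [0.5, 0.6, -1.1]
width: 0.0496
gripper_force: 20.0
```

Emit:
play_rows --pt "0.01 0 0.08" --pt "0.01 0 0.08" --pt "0 0 0" --twist '[0, 0, 0]'

```text
t: 38.83
eef_pos: [0.5809, -0.2041, -0.0087]
ee_rot: [-3.142, 0.0, 0.355]
force: [0.1, -0.3, -1.2]
width: 0.0499
gripper_force: 20.0
```

Emit:
play_rows --pt "0 0 0" --pt "0 0 0" --pt "0 0 0" --pt "0 0 0" --twist '[0, 0, 0, 0]' --fingers 0.85

```text
t: 39.33
eef_pos: [0.581, -0.2041, -0.0085]
ee_rot: [3.142, -0.0, 0.355]
force: [-0.3, -0.2, 0.4]
width: 0.0741
gripper_force: 0.0
```

Emit:
play_rows --pt "0 0 -0.4" --pt "0 0 -0.8" --pt "0 0 -1" --pt "0 0 -1" --pt "0 0 -1" --pt "0 0 -1" --pt "0 0 -1" --pt "0 0 0" --twist '[0, 0, 0, 0, 0, 0, 0, 0]'

```text
t: 40.33
eef_pos: [0.5824, -0.2043, 0.1496]
ee_rot: [3.139, -0.004, 0.356]
force: [-0.1, 0.6, -0.3]
width: 0.0744
gripper_force: 0.0
```

Run:
```python
from look import *
for k in('wrist','top','scene'):
    for o in('iron','mat'):
        r=models.silhouettes(o,k)
        if r:
            cn=max(cv2.findContours(np.uint8(r[0]['pixels']),0,1)[0],key=cv2.contourArea)[:,0]
            print(k,o,round(r[0]['confidence'],2),cv2.minAreaRect(np.float32(plane(cs[k],cn,.01 if o=='iron' else .004)[:,:2]*1000)))
for k in('scene','top'):
  for x in models.boxes_of('bar',k)[:1]:print(k,x)
c=cs['wrist'];save(c,'w9.png')
```

```text
[ 0.58238479 -0.20429641  0.14961343] [ 3.1392418  -0.0044345   0.35559736] 0.07439700667645084 40.325
wrist iron 0.79 ((548.5330810546875, -216.11236572265625), (134.32894897460938, 50.03446578979492), 20.171154022216797)
wrist mat 0.78 ((563.305419921875, -211.41952514648438), (174.99932861328125, 150.9251708984375), 20.00487518310547)
top iron 0.65 ((491.678466796875, -235.63526916503906), (124.34545135498047, 50.57669448852539), 20.67376708984375)
scene iron 0.58 ((525.827880859375, -225.6067352294922), (189.96630859375, 53.51405334472656), 20.23263931274414)
scene mat 0.93 ((525.0018920898438, -225.38169860839844), (260.509765625, 152.05819702148438), 19.524181365966797)
top {'extent': [213.0, 263.0, 30.8, 16.7], 'confidence': 0.62}
```

```bash
python3 -c "
from station import arm
print(arm.job_done())"
```

```text
the job is handed in; nothing more can be done
None
```

The job is handed in at about 40 s: in the last camera checks the plunger was still parked (about 24 mm out, turned about 1.1 rad) and the iron lay flat and centred on the cork mat; the station returned no verdict.

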